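Hold a sample dish shut under a screw press

ROBOT

A 6-joint arm with a two-finger parallel gripper is mounted at the origin on a cart in front of the work surface, level with it; the furniture and walls round the work are solid. World frame = base frame: x ahead of the robot, y to its left, z up, the work surface at z = 0. Lengths are in mm, angles in degrees, forces in N, time in s.
With the tool pointing down it reaches from about 300 to 850 mm from the base axis. Payload 4.2 kg.
Tool frame: the origin (TCP) lies midway between the tips of the shut fingers; the grasp point (between the pads) lies 19 mm behind it; y points along the fingers, z is the direction in which the jaws open and shut, and the axes are right-handed (so a half turn about y gives the same grasp; the last joint's range is limited). The gripper opens to 91 mm and grips with 3 to 60 N. Pads are 32 mm wide; open, the fingers measure 118 mm over their backs; the gripper's body (76 mm by 178 mm) begins 60 mm behind the grasp point.
Start: joints at [76.089, 18.312, 89.639, -0, 72.044, -1.146], TCP at [127.054, 560.806, 186.876] pointing down, gripper open.
Joint ranges: [-177.97, 177.97], [-48.28, 115.42], [12.27, 149.76], [-77.06, 257.06], [2.81, 150.46], [-146.56, 146.56]. Speed limits (degrees/s): [147.25, 147.25, 180, 180, 180, 180].

INTERFACE

Orientations are given as [roll, pitch, yaw] about the fixed x, y, z axes, in that order (R = Rz(yaw) Ry(pitch) Rx(roll)).
In Python, from workcell import env gives the robot as it stands.
- The arm moves only by the shell command python3 -m handwheel 'ROWS' [FORCE]. ROWS is JSON, a list of rows, each a list of 3 entries, a list of its own where there are three numbers: the opening, from 0 (shut) to 1 (fully open), then the shift along the tool's x, y, z in mm, then the turn, a rotation vector about the tool's x, y, z in degrees. A call has exactly 10 rows; each row shifts and turns the commanded pose from where the row before left it, along the tool's axes as they then stand; what a row does not reach is not made up. A row lasts 1/12 s, in which the tool goes at most 41.7 mm and 7.16 degrees, less where a joint would pass 70% of its speed; a pose out of reach is approached as far as the arm can. A call is refused whole if a number of a shift passes 41.7 or a number of a turn 7.16, either way. A call with a gripper value outside its range is refused whole. The fingers move at their own pace and stop on an object; FORCE is the grip in N (left out, the last holds). Time passes only in rows, so rows that do not move let the fingers close, or fill a call up. It gives the time, the measured TCP pose, the force and the opening at its end, in the units of the state.
- env.state(): the state, without advancing time (a new reading comes with each control period).
- env.grab_frame(name): name is "scene" or "top"; returns the picture (420x560x3 uint8, red, green, blue); there is no depth.
- env.camera_info(name): a dict with "fx", "fy", "cx", "cy" (pixels), "camera_from_world" (4x4, takes a point from world to camera coordinates). Camera axes: x right, y down, z forward; pixel columns grow to the right and rows downward; lengths in mm; the calibration is good to about 2 mm. A picture is of the moment at which its call begins. camera_info takes no time and is no camera call.
- env.job_done(): hands the job in, once; it reports no verdict.
Trained networks look in the newest picture that a camera, given by its name, has taken for a name from the list of things; names that differ only in an ending like _2 or _b are one class to them, and where a whole thing is asked for, a point or a joint stands for the part that bears it (a point fixed in the world has none). Each returns a list of dicts, best first, with "p" (0 to 1); they miss things now and then, are a little off and sometimes report something else, mostly with a low value. They report only what shows in the picture. A call takes as long as a camera call. They do not tell look-alikes from the thing itself.
- env.masks_of(camera, label): "region" (420x560 bool, what is visible of it) and "location" ([column, row] in pixels, amid what is visible of it).
The state is a dict: "time_s": time; "qpos": joint angles; "qvel": joint speeds; "effort": joint torques, N m; "ee_pos": TCP position; "ee_rot": TCP orientation; "force": force on the tool from outside, world axes, zero at the start; "torque": the same for the moment, N m; "gripper_width": finger opening in mm.
Only numpy, scipy, OpenCV 4.12 (cv2) and the standard library are available. Lean on these libraries where they do the work, as an engineer would, in place of code of your own. Each camera call takes 0.05 s, during which the arm holds its last target.

TASK

Slide the closed sample dish fully home under the screw press, right back against both stop pins. Then turn the press knob clockwise until the foot holds the dish down snugly, taking up all the slack of the foot but without squeezing the dish hard, and let go.

Things in the scene. Friction and masses are not known exactly. Their poses are not given: they have to be found in the camera images.
- press: Small screw press bolted to the bench: dark steel base plate 280 x 164 mm, top 10 mm above the bench; grey C-frame whose arm (46 mm wide, from 62 to 84 mm above the bench, brass nut up to 87 mm) reaches forward over the plate. Origin: on the spindle axis, at bench height. x points from its open front to the column at the back, z up.
- nest (a point): Where the centre of the dish's underside lies when it is fully home: on the base plate, 12 mm in front of the spindle axis, 51 mm from the axes of both stop pins (steel, upright, 12 mm thick, tops 24 mm above the bench). Low steel guides either side, 95 mm apart, tops 21.5 mm above the bench, flare open from 75 mm in front of the spindle axis.
- dish: Loose closed sample dish with lid, plain white, round, 90 mm diameter, 20 mm high, 60 to 130 g. Origin: centre of its underside. It starts on the base plate in the flared mouth of the guides, 90 to 113 mm in front of its home and up to 5 mm off the middle line, so steer it to the middle before it enters the guides or it jams. It is spoilt if the foot bears on it with more than 30 N.
- knob_top (a point): Centre of the top face of the round black knob on the upright screw: 36 mm diameter, 28 mm high below this point. A turn clockwise from above lowers knob, screw and foot by 30 mm; 0.4 to 0.65 turn is needed. The screw rubs: turning takes about 0.16 N m when free, and 0.005 N m more for each newton under the foot. It stays where it is left, under load too.
- foot: Pressure foot at the screw's lower end, 28 mm diameter, does not turn. Origin: centre of its underside, at first 6 to 17 mm above the dish's top. It has up to 6 mm of loose end play and may stick (1.7 N) anywhere in it; it presses only once that is taken up, then about 10 to 15 N per mm. Snug means about 12 N (4 to 25 N will do).
Mind the look-alikes: they are no part of the job. What is shaped like the dish but black or yellow is not meant.

How it is judged (in metres and radians):
On the way:
1. the dish is fully home against both stop pins (horizontal distance between dish and nest below 0.0035 m and angle between dish's own z axis and vertical below 0.05 rad), for 0.2 s.
At the end, for the whole second after the job is handed in: The dish lies flat and at rest within 4.5 mm of fully home, and the foot bears on it with 4 to 25 N by itself (horizontal distance between dish and nest below 0.0045 m and angle between dish's own z axis and vertical below 0.05 rad and contact force between foot and dish between 4 and 25 N and linear speed of dish below 0.01 m/s); the robot touches nothing.
It fails at once if the foot squeezes the dish with more than 30 N (contact force between foot and dish above 30 N).
It also fails if it takes over 72 s, if anything falls off the work surface, if the arm or the gripper's body presses on something with over 40 N, if the wrist force passes 120 N, or if a joint passes its speed limit or range.

## Working session

There is one attempt and no reset: what is moved stays moved. The work goes in short steps, Python scripts to look and compute and a shell command to move; the robot and the scene stay as the last step left them, time stands still between calls to the robot, and variables do not carry over. Pictures are saved under pics/ and viewed, and the job is handed in when it is done.

```bash
ls; mkdir -p pics; python3 - <<'E'
from workcell import env
import cv2
s=env.state()
print({k:s[k] for k in s})
for n in("scene","top"):
    im=env.grab_frame(n); cv2.imwrite(f"pics/{n}0.png",im[:,:,::-1])
    print(env.camera_info(n))
    for l in ("press","dish","knob_top","foot"):
        for d in env.masks_of(n,l): print(n,l,round(d["p"],2),d["location"],d["region"].sum())
E
```

```text
pics
{'time_s': 0.0, 'qpos': array([ 7.60882452e+01,  1.83509164e+01,  8.97072381e+01, -1.16180828e-03,
        7.20417714e+01, -1.14654715e+00]), 'qvel': array([ 0.0049979 , -0.04032882, -0.03294316,  0.0322875 ,  0.02532939,
       -0.07076844]), 'effort': array([-4.44560046e-04, -4.12471139e+01, -2.31980360e+01,  7.26084178e-02,
        4.57628758e-02, -1.62948372e-04]), 'ee_pos': array([126.92994758, 560.25167806, 186.02193388]), 'ee_rot': array([-9.00999279e+01,  8.95124804e-04, -1.27648492e+01]), 'force': array([ 0.47365016, -0.6567703 ,  0.08313839]), 'torque': array([-0.03311199,  0.00241473,  0.0062433 ]), 'gripper_width': 91.0463057860359}
{'fx': 439.26354775745983, 'fy': 439.26354775745983, 'cx': 276.7230109785711, 'cy': 207.71526111486028, 'camera_from_world': array([[ 8.59820004e-01, -5.10482055e-01, -1.08458412e-02,
        -5.22019632e+02],
       [-3.04895510e-01, -4.96274145e-01, -8.12865734e-01,
         1.42676139e+02],
       [ 4.09570860e-01,  7.02225066e-01, -5.82350124e-01,
         9.29184185e+02],
       [ 0.00000000e+00,  0.00000000e+00,  0.00000000e+00,
   
[... 314 characters left out ...]
'fx': 497.33813963829, 'fy': 497.33813963829, 'cx': 269.1676454281544, 'cy': 209.46960703923884, 'camera_from_world': array([[-1.68001850e-01, -9.85781191e-01, -3.28980436e-03,
        -1.20281816e+02],
       [-9.65870410e-01,  1.65274156e-01, -1.99446247e-01,
         5.55408450e+02],
       [ 1.97154078e-01, -3.03298136e-02, -9.79903246e-01,
         1.09844780e+03],
       [ 0.00000000e+00,  0.00000000e+00,  0.00000000e+00,
         1.00000000e+00]])}
top press 0.98 [250.0, 178.2] 6403
top dish 0.94 [189.2, 297.1] 1225
top dish 0.84 [342.5, 183.1] 1060
top dish 0.8 [174.0, 192.2] 1094
top dish 0.76 [263.0, 210.7] 1089
top dish 0.74 [240.4, 288.2] 1157
top knob_top 0.73 [242.8, 152.5] 227
```

View pics/scene0.png

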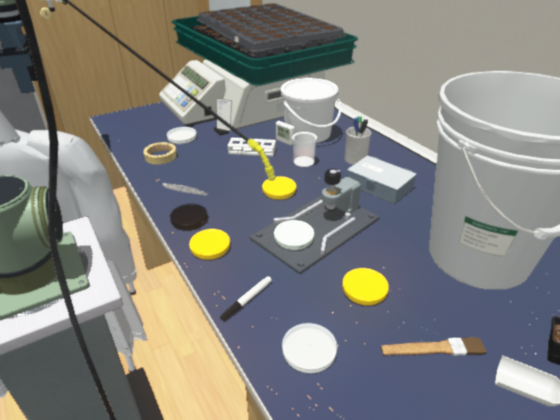

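View pics/top0.png

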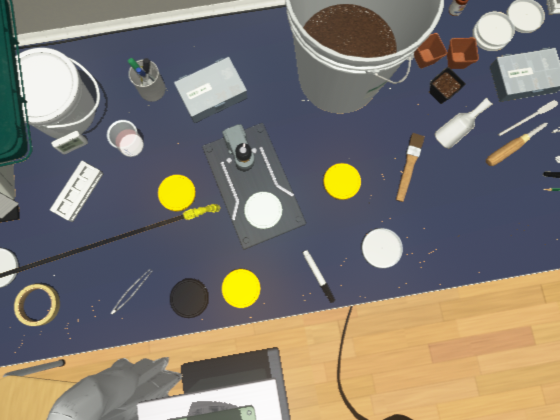

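```bash
python3 - <<'E'
import cv2
a=cv2.imread("pics/scene0.png")[130:300,220:420]; b=cv2.imread("pics/top0.png")[110:270,180:350]
cv2.imwrite("pics/crop_s0.png",cv2.resize(a,None,fx=4,fy=3.5,interpolation=2) if 0 else cv2.resize(a,None,fx=3.5,fy=3.5,interpolation=2))
cv2.imwrite("pics/crop_t0.png",cv2.resize(b,None,fx=3.7,fy=3.7,interpolation=2))
E
```

```text
(no output)
```

View pics/crop_s0.png

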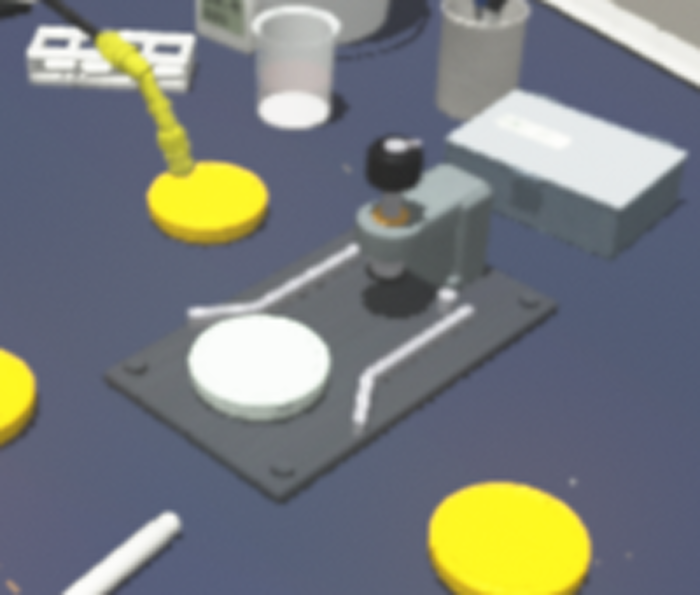

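View pics/crop_t0.png

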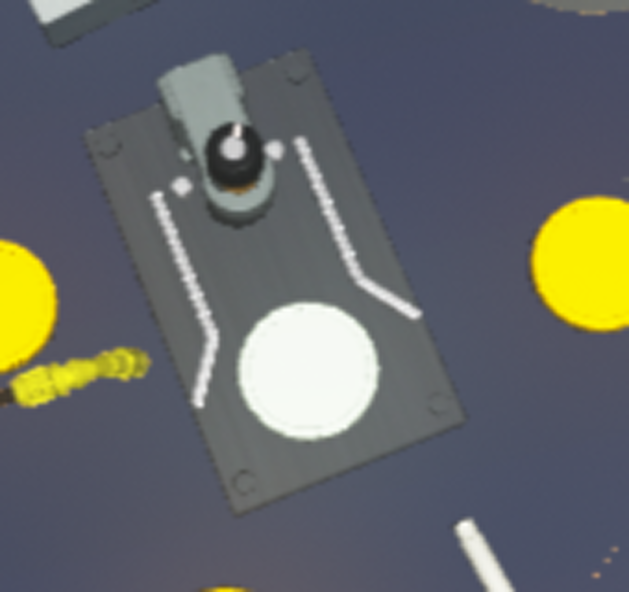

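The wanted thing is the white dish on the plate, at top (263,210) and scene (294,234). The look-alikes, all in top pixels, are yellow at (342,181), (176,192) and (240,288), black at (189,297), and a white dish off the plate at (382,248). The crop confirms the choice: a plain white dish in the mouth of the guides.

```bash
cat > h.py <<'E'
import numpy as np, cv2
from workcell import env
def proj(n,P):
    c=env.camera_info(n);T=c["camera_from_world"];P=np.atleast_2d(P)
    q=P@T[:3,:3].T+T[:3,3]
    return np.c_[c["fx"]*q[:,0]/q[:,2]+c["cx"],c["fy"]*q[:,1]/q[:,2]+c["cy"]]
def ray(n,uv):
    c=env.camera_info(n);T=c["camera_from_world"];R=T[:3,:3]
    d=R.T@np.array([(uv[0]-c["cx"])/c["fx"],(uv[1]-c["cy"])/c["fy"],1]);o=-R.T@T[:3,3];return o,d
def atz(n,uv,z):
    o,d=ray(n,uv);return o+d*(z-o[2])/d[2]
def tri(uv1,uv2):
    o1,d1=ray("scene",uv1);o2,d2=ray("top",uv2)
    A=np.c_[d1,-d2];s=np.linalg.lstsq(A,o2-o1,rcond=None)[0]
    p,q=o1+d1*s[0],o2+d2*s[1];return (p+q)/2,np.linalg.norm(p-q)
def ct(u,v):return ((u+.5)/3.7-.5+180,(v+.5)/3.7-.5+110)
def cs(u,v):return ((u+.5)/3.5-.5+220,(v+.5)/3.5-.5+130)
E
python3 - <<'E'
from h import *
np.set_printoptions(precision=1,suppress=True)
T={k:atz("top",ct(*v),10) for k,v in dict(BL=(87,132),BR=(305,50),FR=(466,420),FL=(237,513)).items()}
print(T)
S={k:atz("scene",cs(*v),10) for k,v in dict(FL=(107,375),FR=(281,500),BR=(556,307)).items()}
print(S)
pl=atz("top",ct(181,186),24);pr=atz("top",ct(274,149),24);print("pins",pl,pr,np.linalg.norm(pl-pr))
print("pinR scene",atz("scene",cs(448,294),24))
print("knob",tri(cs(396,146),ct(234,148)))
print("footscene",cs(387,268))
# dish: white mask ellipse fits
for n,z in(("top",30),("scene",30)):
    im=env.grab_frame(n);h=cv2.cvtColor(im,cv2.COLOR_RGB2HSV)
    for d in env.masks_of(n,"dish"):
        u,v=d["location"]; p=atz(n,(u,v),z)
        if im[int(v),int(u)].min()>180:
            print(n,"dish",u,v,p,d["region"].sum())
            m=((im.min(2)>215)&cv2.dilate(d["region"].astype('u1'),np.ones((5,5))).astype(bool)).astype('u1')
            c=max(cv2.findContours(m,0,1)[0],key=cv2.contourArea)
            e=cv2.fitEllipse(c);print(e,atz(n,e[0],z))
E
```

```text
{'BL': array([724.2, -79.3,  10. ]), 'BR': array([ 756.8, -233. ,   10. ]), 'FR': array([ 488.7, -294. ,   10. ]), 'FL': array([ 453.8, -138. ,   10. ])}
{'FL': array([ 452.4, -141.4,   10. ]), 'FR': array([ 486. , -298.7,   10. ]), 'BR': array([ 752.6, -238.3,   10. ])}
pins [ 671.8 -136.2   24. ] [ 686.6 -200.7   24. ] 66.1536032694619
pinR scene [ 685.6 -201.7   24. ]
knob (array([ 652.8, -174.8,  138.6]), np.float64(0.5756359275029996))
footscene (330.2142857142857, 206.21428571428572)
top dish 262.6 209.1 [ 535.9 -197.6   30. ] 1108
((262.8505859375, 209.62579345703125), (35.089115142822266, 35.484920501708984), 94.4193344116211) [ 534.6 -198.    30. ]
scene dish 291.0 233.4 [ 525.6 -200.7   30. ] 994
((293.5322570800781, 232.5596160888672), (24.47100067138672, 38.34541702270508), 89.90967559814453) [ 532.1 -201.2   30. ]
```

```bash
python3 - <<'E'
from h import *
np.set_printoptions(precision=1,suppress=True)
print("tip",tri((270,178),(217,209)));print("ystart",tri((251,142),(186,215)))
print("cams",[-env.camera_info(n)["camera_from_world"][:3,:3].T@env.camera_info(n)["camera_from_world"][:3,3] for n in("scene","top")])
# hose: points in scene on the black hose, matched to top line (epipolar)
for uv in [(200,97),(150,62),(100,27)]:
    o,d=ray("scene",uv)
    # find param where projection to top lies on line through (0,275)-(186,215)
    best=min(((abs((lambda q:(q[1]-275)-(215-275)/186*q[0])(proj("top",o+d*s)[0])),s) for s in np.linspace(200,1800,3000)))
    print(uv,o+d*best[1],proj("top",o+d*best[1]),best[0])
print("bucket rim right scene/top", tri((437,100),(290,10)))
print("bucket base near",atz("top",(345,112),0), "tray corner", atz("top",(25,155),150))
E
```

```text
tip (array([534. , -97.2, 118.9]), np.float64(1.8491131912784962))
ystart (array([517.9, -38.6, 189.5]), np.float64(0.5840390294783727))
cams [array([ 111.8, -848.2,  651.4]), array([ 299.7, -177.1, 1186.8])]Traceback (most recent call last):
  File "<stdin>", line 9, in <module>
  File "<stdin>", line 9, in <genexpr>
  File "h.py", line 4, in proj
    c=env.camera_info(n);T=c["camera_from_world"];P=np.atleast_2d(P)
ValueError: time passes only in moves, steps and waits
```

```bash
sed -i 's/^def proj/_c={n:env.camera_info(n) for n in ("scene","top")}\ndef proj/; s/c=env.camera_info(n)/c=_c[n]/' h.py; python3 - <<'E'
from h import *
np.set_printoptions(precision=1,suppress=True)
L=lambda q:(q[:,1]-275)-(215-275)/186*q[:,0]
for uv in [(240,129),(200,97),(150,62),(100,27)]:
    o,d=ray("scene",uv); s=np.linspace(200,1800,3000)[:,None]
    P=o+d*s; i=np.argmin(abs(L(proj("top",P)))); print(uv,P[i],proj("top",P[i]))
print("bucket base near",atz("top",(345,112),0))
i=env.grab_frame("top");cv2.imwrite("pics/hose_t.png",cv2.resize(i[150:300,0:240][:,:,::-1],None,fx=3.3,fy=3.3,interpolation=2))
i=env.grab_frame("scene");cv2.imwrite("pics/hose_s.png",cv2.resize(i[0:220,40:310][:,:,::-1],None,fx=2.7,fy=2.7,interpolation=2))
E
```

```text
(240, 129) [507.6  -7.  211.8] [[169.1 220.4]]
(200, 97) [476.5 145.8 244.1] [[ 88.4 246.5]]
(150, 62) [432.2 389.1 273.7] [[-48.6 290.7]]
(100, 27) [375.5 702.2 311.8] [[-246.4  354.5]]
bucket base near [ 754.6 -445.6    0. ]
```

View pics/hose_t.png

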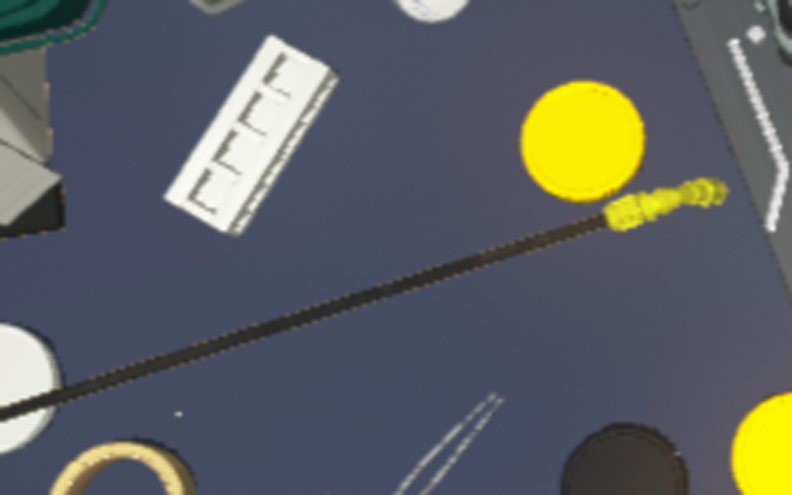

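View pics/hose_s.png

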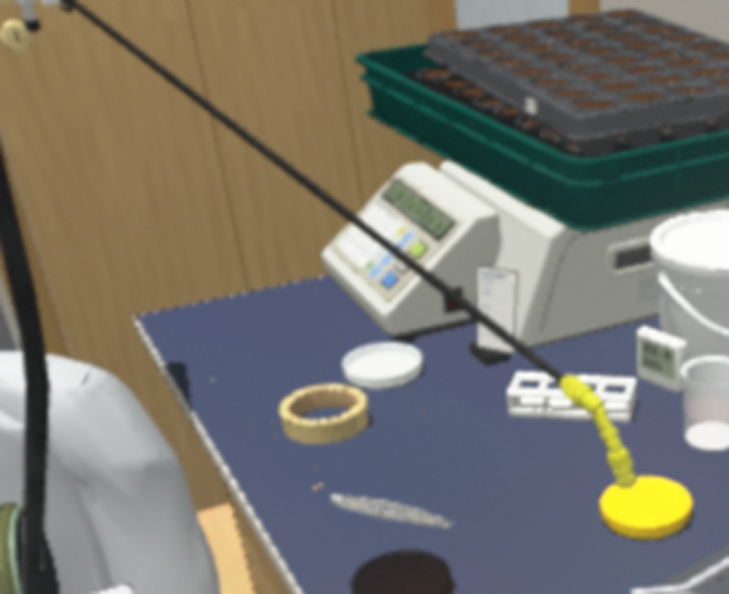

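```bash
python3 - <<'E'
from h import *
np.set_printoptions(precision=1,suppress=True)
i=env.grab_frame("top");cv2.imwrite("pics/cord_t.png",cv2.resize(i[270:420,120:420][:,:,::-1],None,fx=2.6,fy=2.6,interpolation=2))
i=env.grab_frame("scene");cv2.imwrite("pics/cord_s.png",cv2.resize(i[0:420,0:220][:,:,::-1],None,fx=1.4,fy=1.4,interpolation=2))
for uv in [(35,30),(45,120),(60,220),(85,340),(105,410)]:
    o,d=ray("scene",uv)
    for s in (250,400,600,800,1000,1300): print(uv,o+d*s,proj("top",o+d*s)[0])
E
```

```text
(35, 30) [ 126.7 -552.2  589.5] [623.6 407.7]
(35, 30) [ 135.7 -374.6  552.4] [456.6 420.2]
(35, 30) [ 147.6 -137.8  502.9] [260.7 435. ]
(35, 30) [159.6  99.  453.4] [ 89.8 447.9]
(35, 30) [171.5 335.7 403.9] [-60.5 459.2]
(35, 30) [189.5 690.9 329.7] [-254.9  473.8]
(45, 120) [ 116.  -580.5  547.8] [624.9 406.2]
(45, 120) [ 118.5 -419.9  485.7] [474.7 416.9]
(45, 120) [ 121.9 -205.8  402.8] [310.4 428.5]
(45, 120) [125.3   8.3 320. ] [176.6 438. ]
(45, 120) [128.7 222.4 237.1] [ 65.7 445.9]
(45, 120) [133.7 543.6 112.8] [-69.3 455.5]
(60, 220) [ 106.  -613.1  501.5] [626.6 403.1]
(60, 220) [ 102.5 -472.1  411.5] [491.7 411.4]
(60, 220) [  97.9 -284.   291.6] [353.4 420. ]
(60, 220) [ 93.2 -96.  171.6] [247.3 426.5]
(60, 220) [88.6 92.  51.7] [163.3 431.7]
(60, 220) [  81.7  374.1 -128.2] [ 65.9 437.7]
(85, 340) [  97.4 -654.3  445.8] [629.  397.1]
(85, 340) [  88.8 -537.9  322.5] [509.2 402.3]
(85, 340) [  77.3 -382.8  158. ] [394.  407.3]
(85, 340) [  65.8 -227.7   -6.5] [310.4 410.9]
(85, 340) [  54.2  -72.6 -171. ] [246.9 413.7]
(85, 340) [  37.   160.1 -417.7] [176.  416.8]
(105, 410) [  95.  -679.9  413.3] [630.6 391.9]
(105, 410) [  85.  -578.9  270.4] [518.6 395. ]
(105, 410) [  71.6 -444.2   80. ] [414.1 397.9]
(105, 410) [  58.2 -309.6 -110.5] [340.3 399.9]
(105, 410) [  44.8 -174.9 -301. ] [285.3 401.4]
(105, 410) [  24.7   27.1 -586.7] [224.9 403.1]
```

View pics/cord_t.png

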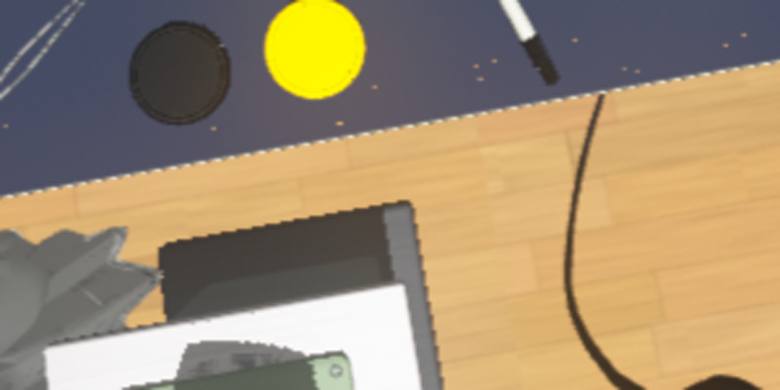

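View pics/cord_s.png

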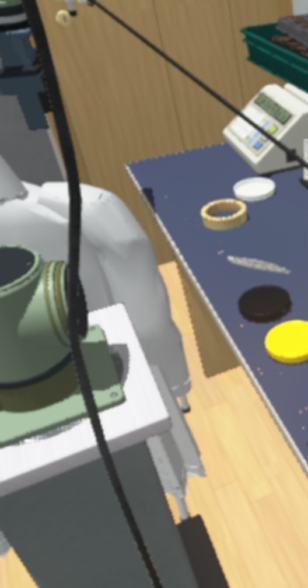

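```bash
python3 - <<'E'
from h import *
np.set_printoptions(precision=1,suppress=True)
print("TCP",proj("scene",[[127,561,187],[127,561,266],[127,561,400],[0,0,0],[0,0,200],[0,0,400]]))
print("TCPtop",proj("top",[[127,561,187],[0,0,0],[0,0,200],[0,0,400]]))
i=env.grab_frame("scene");cv2.imwrite("pics/grey_s.png",cv2.resize(i[0:420,0:250][:,:,::-1],None,fx=1.42,fy=1.42,interpolation=2)[:,:])
i=env.grab_frame("top");cv2.imwrite("pics/grey_t.png",cv2.resize(i[320:420,0:300][:,:,::-1],None,fx=2.6,fy=2.6,interpolation=2))
for uv in [(180,372),(140,362),(100,380)]:
    print(uv,[atz("top",uv,z) for z in (-400,-100,100,300)])
for uv in [(130,290),(100,180),(60,180)]:
    print(uv,[atz("scene",uv,z) for z in (-400,-100,100,300)])
E
```

```text
TCP [[ 33.5  94.5]
 [ 24.   67.1]
 [  6.2  15.6]
 [ 29.9 275.2]
 [ -6.6 197. ]
 [-55.4  92.6]]
TCPtop [[-105.4  472.4]
 [ 214.7  460.9]
 [ 202.5  493.6]
 [ 183.6  544.3]]
(180, 372) [array([ 165.4,  127.4, -400. ]), array([ 190.8,   69.9, -100. ]), array([207.7,  31.5, 100. ]), array([224.7,  -6.9, 300. ])]
(140, 362) [array([ 215.1,  244.5, -400. ]), array([ 231.1,  164.8, -100. ]), array([241.8, 111.7, 100. ]), array([252.4,  58.6, 300. ])]
(100, 380) [array([ 183.2,  370.9, -400. ]), array([ 205.2,  267.3, -100. ]), array([219.9, 198.3, 100. ]), array([234.6, 129.2, 300. ])]
(130, 290) [array([ 205.6,  273.4, -400. ]), array([ 178.9,  -46.6, -100. ]), array([ 161., -260.,  100.]), array([ 143.2, -473.3,  300. ])]
(100, 180) [array([ 277.2, 1026.1, -400. ]), array([ 230. ,  491.3, -100. ]), array([198.6, 134.8, 100. ]), array([ 167.1, -221.7,  300. ])]
(60, 180) [array([ 121. , 1122.6, -400. ]), array([ 118.3,  560.3, -100. ]), array([116.6, 185.4, 100. ]), array([ 114.8, -189.5,  300. ])]
```

View pics/grey_s.png

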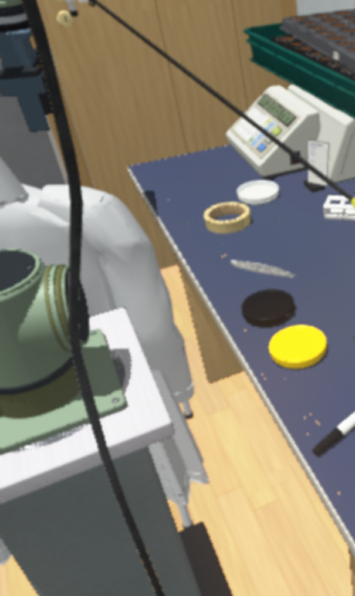

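View pics/grey_t.png

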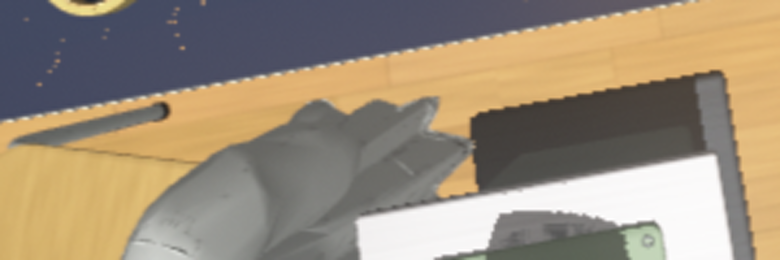

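```bash
cat > plan.py <<'E'
import numpy as np
from scipy.spatial.transform import Rotation as Ro
from workcell import env
def tgt(yaw,b=0,a=0): # b: tips-forward tilt about tool z (neg), a: lean about tool x
    return Ro.from_euler('z',yaw,degrees=True)*Ro.from_euler('x',-90,degrees=True)*Ro.from_rotvec([0,0,-b],degrees=True)*Ro.from_rotvec([a,0,0],degrees=True)
def cur():
    s=env.state();return s["ee_pos"],Ro.from_euler('xyz',s["ee_rot"],degrees=True)
def rows(p0,R0,p1,R1,n):
    dv=(R0.inv()*R1).as_rotvec(degrees=True)/n; dp=(np.array(p1)-p0)/n
    p,R=np.array(p0,float),R0
    for i in range(n):
        d=R.inv().apply(dp); print([np.round(d,1).tolist(),np.round(dv,2).tolist()])
        R=R*Ro.from_rotvec(dv,degrees=True)
def st():
    s=env.state();np.set_printoptions(precision=2,suppress=True);print(s["time_s"],s["ee_pos"],s["ee_rot"],"F",s["force"],"T",s["torque"],"w",s["gripper_width"],"q",s["qpos"])
E
python3 - <<'E'
from plan import *
st();p,R=cur()
A=[127,500,330];B=[225,300,330];y0=tgt(-12.76)
rows(p,R,A,R,6);print();rows(A,R,B,R,8)
E
```

```text
1.0 [127.04 560.8  186.88] [-89.99  -0.   -12.76] F [ 0.26 -0.16  0.19] T [-0.   -0.01  0.03] w 91.24980780410586 q [76.09 18.31 89.64 -0.   72.04 -1.15]
[[2.2, -23.9, -9.9], [0.0, 0.0, 0.0]]
[[2.2, -23.9, -9.9], [0.0, 0.0, 0.0]]
[[2.2, -23.9, -9.9], [0.0, 0.0, 0.0]]
[[2.2, -23.9, -9.9], [0.0, 0.0, 0.0]]
[[2.2, -23.9, -9.9], [0.0, 0.0, 0.0]]
[[2.2, -23.9, -9.9], [0.0, 0.0, 0.0]]

[[17.5, -0.0, -21.7], [0.0, 0.0, 0.0]]
[[17.5, -0.0, -21.7], [0.0, 0.0, 0.0]]
[[17.5, -0.0, -21.7], [0.0, 0.0, 0.0]]
[[17.5, -0.0, -21.7], [0.0, 0.0, 0.0]]
[[17.5, -0.0, -21.7], [0.0, 0.0, 0.0]]
[[17.5, -0.0, -21.7], [0.0, 0.0, 0.0]]
[[17.5, -0.0, -21.7], [0.0, 0.0, 0.0]]
[[17.5, -0.0, -21.7], [0.0, 0.0, 0.0]]
```

```bash
python3 -m handwheel '[[0.55,[2.2,-23.9,-9.9],[0,0,0]],[0.55,[2.2,-23.9,-9.9],[0,0,0]],[0.55,[2.2,-23.9,-9.9],[0,0,0]],[0.55,[2.2,-23.9,-9.9],[0,0,0]],[0.55,[2.2,-23.9,-9.9],[0,0,0]],[0.55,[2.2,-23.9,-9.9],[0,0,0]],[0.55,[17.5,0,-21.7],[0,0,0]],[0.55,[17.5,0,-21.7],[0,0,0]],[0.55,[17.5,0,-21.7],[0,0,0]],[0.55,[17.5,0,-21.7],[0,0,0]]]' 20
python3 - <<'E'
from plan import *
st();p,R=cur()
B=[225,300,330];C=[380,20,330];D=[440,-218,330];Rd=tgt(12.5)
rows(p,R,B,R,4);print();rows(B,R,C,R,12);print();rows(C,R,D,Rd,10)
E
```

```text
time_s: 1.83
ee_pos: [176.2, 398.7, 330.4]
ee_rot: [-90.0, -0.0, -12.7]
force: [0.6, -0.2, -0.1]
gripper_width: 50.1
1.8333 [176.16 398.66 330.41] [-89.97  -0.02 -12.72] F [ 0.58 -0.24 -0.15] T [-0.01  0.01 -0.01] w 50.06529275237519 q [ 64.66   1.89  89.95  -0.01  88.12 -12.62]
[[17.3, 0.1, -21.4], [0.0, 0.0, 0.0]]
[[17.3, 0.1, -21.4], [0.0, 0.0, 0.0]]
[[17.3, 0.1, -21.4], [0.0, 0.0, 0.0]]
[[17.3, 0.1, -21.4], [0.0, 0.0, 0.0]]

[[17.7, -0.0, -19.9], [0.0, 0.0, 0.0]]
[[17.7, -0.0, -19.9], [0.0, 0.0, 0.0]]
[[17.7, -0.0, -19.9], [0.0, 0.0, 0.0]]
[[17.7, -0.0, -19.9], [0.0, 0.0, 0.0]]
[[17.7, -0.0, -19.9], [0.0, 0.0, 0.0]]
[[17.7, -0.0, -19.9], [0.0, 0.0, 0.0]]
[[17.7, -0.0, -19.9], [0.0, 0.0, 0.0]]
[[17.7, -0.0, -19.9], [0.0, 0.0, 0.0]]
[[17.7, -0.0, -19.9], [0.0, 0.0, 0.0]]
[[17.7, -0.0, -19.9], [0.0, 0.0, 0.0]]
[[17.7, -0.0, -19.9], [0.0, 0.0, 0.0]]
[[17.7, -0.0, -19.9], [0.0, 0.0, 0.0]]

[[11.1, -0.0, -21.9], [-0.0, -2.52, 0.0]]
[[10.1, -0.0, -22.4], [-0.0, -2.52, 0.0]]
[[9.1, -0.0, -22.8], [-0.0, -2.52, 0.0]]
[[8.1, -0.0, -23.2], [-0.0, -2.52, 0.0]]
[[7.1, -0.0, -23.5], [-0.0, -2.52, 0.0]]
[[6.0, -0.0, -23.8], [-0.0, -2.52, 0.0]]
[[5.0, -0.0, -24.0], [-0.0, -2.52, 0.0]]
[[3.9, -0.0, -24.2], [-0.0, -2.52, 0.0]]
[[2.9, -0.0, -24.4], [-0.0, -2.52, 0.0]]
[[1.8, -0.0, -24.5], [-0.0, -2.52, 0.0]]
```

```bash
python3 -m handwheel '[[0.55,[17.3,0,-21.4],[0,0,0]],[0.55,[17.3,0,-21.4],[0,0,0]],[0.55,[17.3,0,-21.4],[0,0,0]],[0.55,[17.3,0,-21.4],[0,0,0]],[0.55,[17.7,0,-19.9],[0,0,0]],[0.55,[17.7,0,-19.9],[0,0,0]],[0.55,[17.7,0,-19.9],[0,0,0]],[0.55,[17.7,0,-19.9],[0,0,0]],[0.55,[17.7,0,-19.9],[0,0,0]],[0.55,[17.7,0,-19.9],[0,0,0]]]'
python3 -m handwheel '[[0.55,[17.7,0,-19.9],[0,0,0]],[0.55,[17.7,0,-19.9],[0,0,0]],[0.55,[17.7,0,-19.9],[0,0,0]],[0.55,[17.7,0,-19.9],[0,0,0]],[0.55,[17.7,0,-19.9],[0,0,0]],[0.55,[17.7,0,-19.9],[0,0,0]],[0.55,[11.1,0,-21.9],[0,-2.52,0]],[0.55,[10.1,0,-22.4],[0,-2.52,0]],[0.55,[9.1,0,-22.8],[0,-2.52,0]],[0.55,[8.1,0,-23.2],[0,-2.52,0]]]'
python3 - <<'E'
from plan import *
st();p,R=cur()
D=[440,-218,330];E=[462,-214,70];F=[462,-214,21]
rows(p,R,D,tgt(12.5),6);print();rows(D,tgt(12.5),D,tgt(12.5,10,8),3);print();rows(D,tgt(12.5,10,8),E,tgt(12.5,10,8),11)
E
```

```text
time_s: 2.67
ee_pos: [301.9, 159.9, 330.5]
ee_rot: [-90.0, -0.0, -12.8]
force: [-0.1, 0.4, -0.3]
gripper_width: 50.1
time_s: 3.5
ee_pos: [402.8, -75.4, 330.4]
ee_rot: [-90.0, -0.0, -2.6]
force: [-0.0, 0.2, -1.1]
gripper_width: 50.3
3.5 [402.77 -75.35 330.36] [-89.99  -0.02  -2.58] F [-0.04  0.2  -1.09] T [ 0.   -0.07  0.01] w 50.34317275176018 q [-12.22  -0.63  92.52   0.01  88.09 -99.64]
[[7.3, 0.1, -23.5], [-0.0, -2.51, 0.0]]
[[6.2, 0.1, -23.8], [-0.0, -2.51, 0.0]]
[[5.2, 0.1, -24.0], [-0.0, -2.51, 0.0]]
[[4.1, 0.1, -24.2], [-0.0, -2.51, 0.0]]
[[3.1, 0.1, -24.4], [-0.0, -2.51, 0.0]]
[[2.0, 0.1, -24.5], [-0.0, -2.51, 0.0]]

[[0.0, 0.0, 0.0], [2.66, -0.23, -3.33]]
[[0.0, 0.0, 0.0], [2.66, -0.23, -3.33]]
[[0.0, 0.0, 0.0], [2.66, -0.23, -3.33]]

[[-2.1, 23.4, -3.4], [0.0, 0.0, 0.0]]
[[-2.1, 23.4, -3.4], [0.0, 0.0, 0.0]]
[[-2.1, 23.4, -3.4], [0.0, 0.0, 0.0]]
[[-2.1, 23.4, -3.4], [0.0, 0.0, 0.0]]
[[-2.1, 23.4, -3.4], [0.0, 0.0, 0.0]]
[[-2.1, 23.4, -3.4], [0.0, 0.0, 0.0]]
[[-2.1, 23.4, -3.4], [0.0, 0.0, 0.0]]
[[-2.1, 23.4, -3.4], [0.0, 0.0, 0.0]]
[[-2.1, 23.4, -3.4], [0.0, 0.0, 0.0]]
[[-2.1, 23.4, -3.4], [0.0, 0.0, 0.0]]
[[-2.1, 23.4, -3.4], [0.0, 0.0, 0.0]]
```

```bash
python3 -m handwheel '[[0.55,[7.3,0,-23.5],[0,-2.51,0]],[0.55,[6.2,0,-23.8],[0,-2.51,0]],[0.55,[5.2,0,-24],[0,-2.51,0]],[0.55,[4.1,0,-24.2],[0,-2.51,0]],[0.55,[3.1,0,-24.4],[0,-2.51,0]],[0.55,[2,0,-24.5],[0,-2.51,0]],[0.55,[0,0,0],[2.66,-0.23,-3.33]],[0.55,[0,0,0],[2.66,-0.23,-3.33]],[0.55,[0,0,0],[2.66,-0.23,-3.33]],[0.55,[0,0,0],[0,0,0]]]'
python3 -m handwheel '[[0.55,[-2.1,23.4,-3.4],[0,0,0]],[0.55,[-2.1,23.4,-3.4],[0,0,0]],[0.55,[-2.1,23.4,-3.4],[0,0,0]],[0.55,[-2.1,23.4,-3.4],[0,0,0]],[0.55,[-2.1,23.4,-3.4],[0,0,0]],[0.55,[-2.1,23.4,-3.4],[0,0,0]],[0.55,[-2.1,23.4,-3.4],[0,0,0]],[0.55,[-2.1,23.4,-3.4],[0,0,0]],[0.55,[-2.1,23.4,-3.4],[0,0,0]],[0.55,[-2.1,23.4,-3.4],[0,0,0]]]'
python3 - <<'E'
from plan import *
import cv2
st();p,R=cur()
E=[462,-214,70];F=[462,-214,21]
rows(p,R,F,tgt(12.5,10,8),10)
for n in("scene","top"):
    cv2.imwrite(f"pics/{n}1.png",env.grab_frame(n)[:,:,::-1])
E
```

```text
time_s: 4.33
ee_pos: [438.2, -218.6, 329.5]
ee_rot: [-81.9, -10.0, 12.1]
force: [-0.6, -0.6, -0.4]
gripper_width: 50.4
time_s: 5.17
ee_pos: [461.4, -211.6, 93.6]
ee_rot: [-82.2, -9.7, 12.2]
force: [-0.0, -0.2, -0.3]
gripper_width: 50.2
5.1667 [ 461.45 -211.57   93.63] [-82.18  -9.71  12.25] F [-0.02 -0.17 -0.25] T [-0.04  0.16 -0.  ] w 50.21913971096554 q [ -34.79   16.45  108.59   15.2    55.09 -146.44]
[[-1.2, 7.1, -1.2], [0.02, -0.03, -0.03]]
[[-1.2, 7.1, -1.2], [0.02, -0.03, -0.03]]
[[-1.2, 7.1, -1.2], [0.02, -0.03, -0.03]]
[[-1.2, 7.1, -1.2], [0.02, -0.03, -0.03]]
[[-1.2, 7.1, -1.2], [0.02, -0.03, -0.03]]
[[-1.2, 7.1, -1.2], [0.02, -0.03, -0.03]]
[[-1.2, 7.1, -1.2], [0.02, -0.03, -0.03]]
[[-1.2, 7.1, -1.2], [0.02, -0.03, -0.03]]
[[-1.3, 7.1, -1.2], [0.02, -0.03, -0.03]]
[[-1.3, 7.0, -1.2], [0.02, -0.03, -0.03]]
```

View pics/scene1.png

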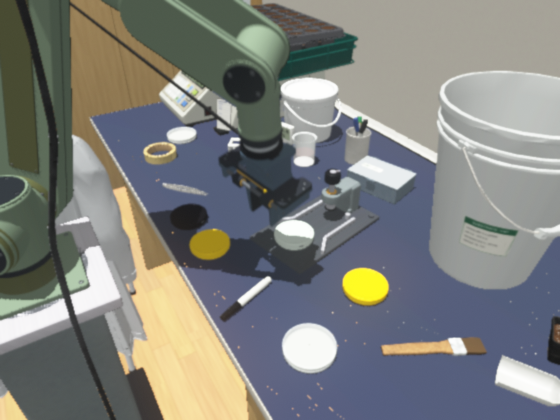

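View pics/top1.png

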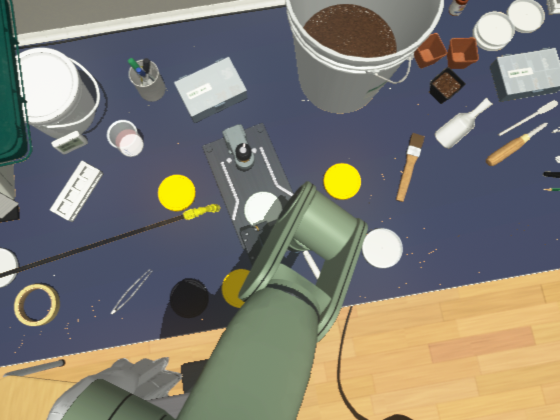

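```bash
python3 -m handwheel '[[0.55,[0,0,0],[0,7.1,0]],[0.55,[0,0,0],[0,7.1,0]],[0.55,[0,0,0],[0,7.1,0]],[0.55,[0,0,0],[0,7.1,0]],[0.55,[0,0,0],[0,7.1,0]],[0.55,[0,0,0],[0,7.1,0]],[0.55,[0,0,0],[0,7.1,0]],[0.55,[0,0,0],[0,7.1,0]],[0.55,[0,0,0],[0,7.1,0]],[0.55,[0,0,0],[0,7.1,0]]]'
python3 -m handwheel '[[0.55,[0,0,0],[0,7.1,0]],[0.55,[0,0,0],[0,7.1,0]],[0.55,[0,0,0],[0,7.1,0]],[0.55,[0,0,0],[0,7.1,0]],[0.55,[0,0,0],[0,7.1,0]],[0.55,[0,0,0],[0,7.1,0]],[0.55,[0,0,0],[0,7.1,0]],[0.55,[0,0,0],[0,7.1,0]],[0.55,[0,0,0],[0,7.1,0]],[0.55,[0,0,0],[0,7.1,0]]]'
python3 -m handwheel '[[0.55,[0,0,0],[0,7.1,0]],[0.55,[0,0,0],[0,7.1,0]],[0.55,[0,0,0],[0,7.1,0]],[0.55,[0,0,0],[0,7.1,0]],[0.55,[0,0,0],[0,7.1,0]],[0.55,[0,0,0],[0,2.5,0]],[0.55,[0,0,0],[0,0,0]],[0.55,[0,0,0],[0,0,0]],[0.55,[0,0,0],[0,0,0]],[0.55,[0,0,0],[0,0,0]]]'
python3 - <<'E'
from plan import *
st();p,R=cur()
Rt=tgt(12.5,10,8)*Ro.from_rotvec([0,180,0],degrees=True)
F=np.array([462,-214,21])
rows(p,R,F,Rt,8)
print("fwd in tool per mm",Rt.inv().apply([.9763,.2164,0]),"left",Rt.inv().apply([-.2164,.9763,0]))
E
```

```text
time_s: 6.1
ee_pos: [462.3, -212.2, 96.5]
ee_rot: [-78.2, 4.1, -58.0]
force: [-0.4, 0.9, -0.4]
gripper_width: 50.2
time_s: 6.93
ee_pos: [462.3, -212.2, 96.5]
ee_rot: [-90.0, 12.5, -129.4]
force: [0.2, 0.8, 0.1]
gripper_width: 50.0
time_s: 7.77
ee_pos: [461.6, -211.9, 95.2]
ee_rot: [-97.8, 9.8, -167.7]
force: [0.3, 1.1, -0.5]
gripper_width: 50.3
7.7667 [ 461.59 -211.92   95.16] [ -97.84    9.79 -167.74] F [ 0.29  1.15 -0.48] T [-0.2   0.24 -0.02] w 50.26512525932289 q [-34.86  16.36 108.47  15.26  55.27  33.46]
[[1.6, 9.0, 1.5], [-0.03, -0.03, 0.02]]
[[1.6, 9.0, 1.5], [-0.03, -0.03, 0.02]]
[[1.6, 9.0, 1.5], [-0.03, -0.03, 0.02]]
[[1.6, 9.0, 1.5], [-0.03, -0.03, 0.02]]
[[1.6, 9.0, 1.5], [-0.03, -0.03, 0.02]]
[[1.6, 9.0, 1.5], [-0.03, -0.03, 0.02]]
[[1.6, 9.0, 1.5], [-0.03, -0.03, 0.02]]
[[1.6, 9.0, 1.5], [-0.03, -0.03, 0.02]]
fwd in tool per mm [-0.98  0.17  0.02] left [-0.    0.14 -0.99]
```

```bash
python3 -m handwheel '[[0.55,[1.6,9,1.5],[0,0,0]],[0.55,[1.6,9,1.5],[0,0,0]],[0.55,[1.6,9,1.5],[0,0,0]],[0.55,[1.6,9,1.5],[0,0,0]],[0.55,[1.6,9,1.5],[0,0,0]],[0.55,[1.6,9,1.5],[0,0,0]],[0.55,[1.6,9,1.5],[0,0,0]],[0.55,[1.6,9,1.5],[0,0,0]],[0.55,[0,0,0],[0,0,0]],[0.55,[0,0,0],[0,0,0]]]'
cat > look.py <<'E'
import sys
from plan import *
from h import *
def dish(k):
    X=np.array([.9763,.2164]);Y=np.array([-.2164,.9763])
    for n in("top","scene"):
        im=env.grab_frame(n); cv2.imwrite(f"pics/{n}_{k}.png",im[:,:,::-1])
        x0,y0,x1,y1=(200,110,330,250) if n=="top" else (230,150,390,270)
        cv2.imwrite(f"pics/{n}_{k}c.png",cv2.resize(im[y0:y1,x0:x1][:,:,::-1],None,fx=4,fy=4,interpolation=2))
        for d in env.masks_of(n,"dish"):
            u,v=np.array(d["location"],int); px=np.median(im[d["region"]],0)
            if px.min()<150 or not(x0<u<x1 and y0<v<y1): continue
            m=d["region"].astype('u1')
            c=max(cv2.findContours(m,0,1)[0],key=cv2.contourArea);hu=cv2.convexHull(c);e=cv2.fitEllipse(hu)
            p=atz(n,e[0],30 if n=="top" else 25)[:2]
            print(n,"p",round(d["p"],2),np.round(e[0],1),np.round(e[1],1),"press-frame rel nest",np.round([p@X-587.6,p@Y+312.2],1))
    s=env.state();q=s["ee_pos"][:2];print("tcp rel nest",q@X-587.6,q@Y+312.2)
st();dish(sys.argv[1])
E
python3 look.py a
```

```text
time_s: 8.6
ee_pos: [461.2, -213.7, 19.9]
ee_rot: [-97.9, 9.7, -167.8]
force: [0.7, -0.1, 0.6]
gripper_width: 50.1
8.6 [ 461.23 -213.69   19.92] [ -97.94    9.71 -167.82] F [ 0.7  -0.13  0.59] T [-0.16  0.25 -0.02] w 50.134316969923546 q [-35.06  21.99 113.5   17.76  45.21  29.44]
scene p 0.68 [301.  238.1] [18.3 30.9] press-frame rel nest [-109.3  -20.5]
tcp rel nest -182.91475003785206 3.1581355087561747
```

View pics/scene_ac.png

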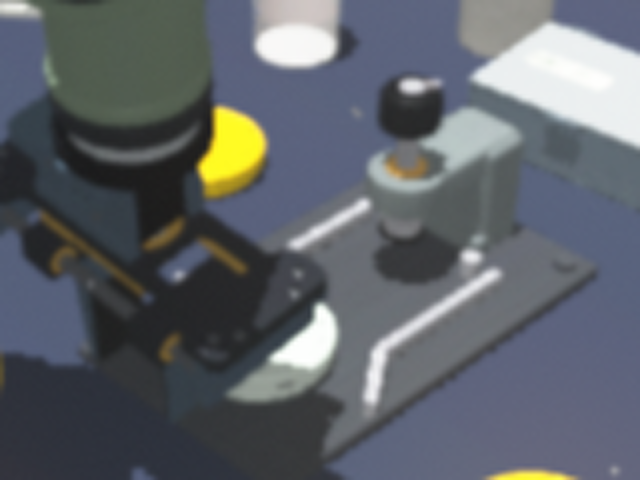

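View pics/top_ac.png

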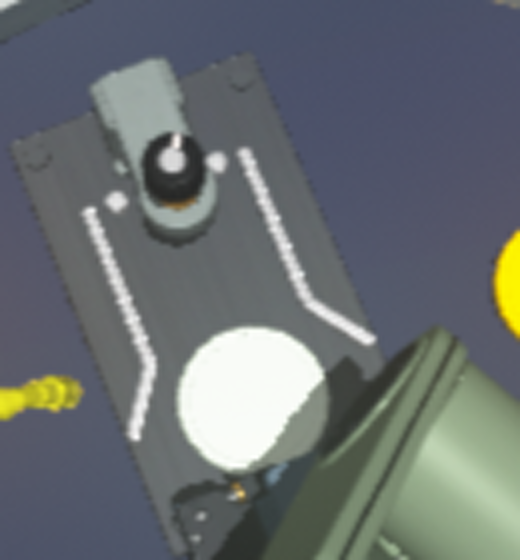

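```bash
python3 -m handwheel '[[0.55,[-4.3,0.7,0.1],[0,0,0]],[0.55,[-4.3,0.7,0.1],[0,0,0]],[0.55,[-4.3,0.7,0.1],[0,0,0]],[0.55,[-4.3,0.7,0.1],[0,0,0]],[0.55,[-4.3,0.7,0.1],[0,0,0]],[0.55,[-2,0.2,0.7],[0,0,0]],[0.55,[-2,0.2,0.7],[0,0,0]],[0.55,[-2,0.2,0.7],[0,0,0]],[0.55,[-2,0.2,0.7],[0,0,0]],[0.55,[-2,0.2,0.7],[0,0,0]]]'
python3 look.py b
```

```text
time_s: 9.63
ee_pos: [493.5, -210.5, 20.9]
ee_rot: [-97.9, 9.8, -167.8]
force: [-0.9, 0.9, -0.2]
gripper_width: 49.7
9.6333 [ 493.53 -210.45   20.94] [ -97.89    9.76 -167.81] F [-0.87  0.91 -0.18] T [-0.15  0.25 -0.06] w 49.66082004127905 q [-32.72  23.69 110.17  17.4   46.18  32.31]
tcp rel nest -151.48199990103154 0.025987503986698357
```

View pics/top_bc.png

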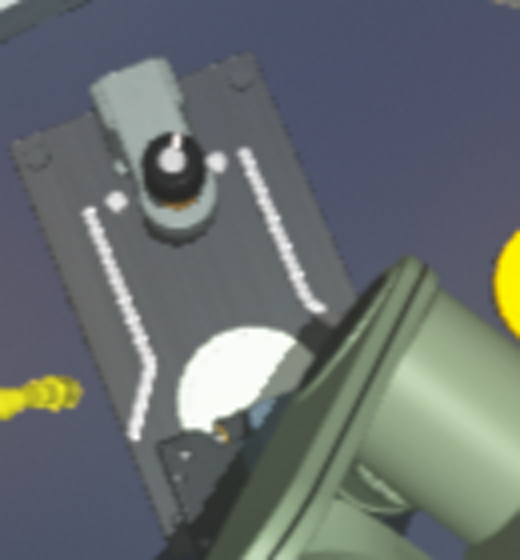

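View pics/scene_bc.png

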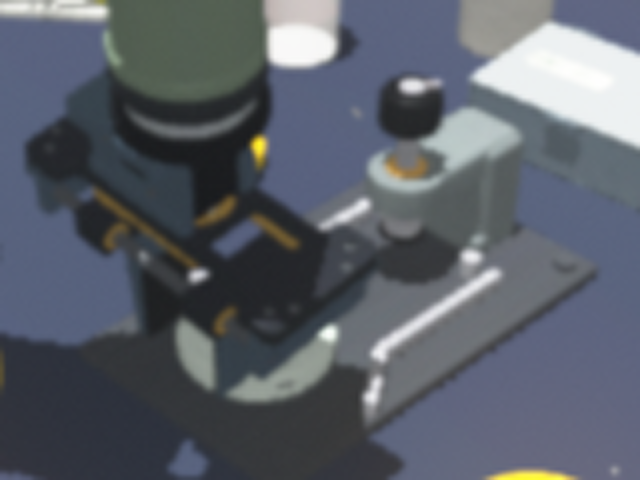

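```bash
python3 -m handwheel '[[0.55,[-1.5,0.2,0],[0,0,0]],[0.55,[-1.5,0.2,0],[0,0,0]],[0.55,[-1.5,0.2,0],[0,0,0]],[0.55,[-1.5,0.2,0],[0,0,0]],[0.55,[-1.5,0.2,0],[0,0,0]],[0.55,[-1.5,0.2,0],[0,0,0]],[0.55,[-1.5,0.2,0],[0,0,0]],[0.55,[-1.5,0.2,0],[0,0,0]],[0.55,[0,0,0],[0,0,0]],[0.55,[0,0,0],[0,0,0]]]'
python3 look.py c
python3 - <<'E'
import cv2,numpy as np
I=[cv2.imread(f"pics/top_{k}.png")[170:240,225:300] for k in "abc"]
cv2.imwrite("pics/cmp1.png",cv2.resize(np.hstack(I),None,fx=3.5,fy=3.5,interpolation=0))
E
```

```text
time_s: 10.67
ee_pos: [505.3, -207.6, 21.4]
ee_rot: [-97.9, 9.8, -167.8]
force: [0.4, -0.8, -0.5]
gripper_width: 50.2
10.6667 [ 505.26 -207.63   21.43] [ -97.88    9.76 -167.79] F [ 0.35 -0.8  -0.48] T [-0.21  0.24  0.01] w 50.181434727369385 q [-31.78  24.27 109.01  17.25  46.54  33.44]
top p 0.55 [258.3 200.5] [15.1 30. ] press-frame rel nest [-83.9   5. ]
tcp rel nest -139.39900535098786 0.1729439260521417
```

View pics/cmp1.png

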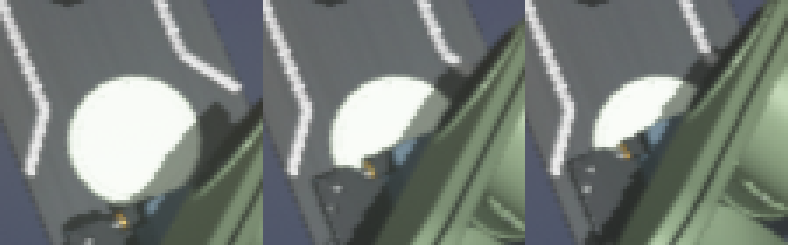

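View pics/scene_cc.png

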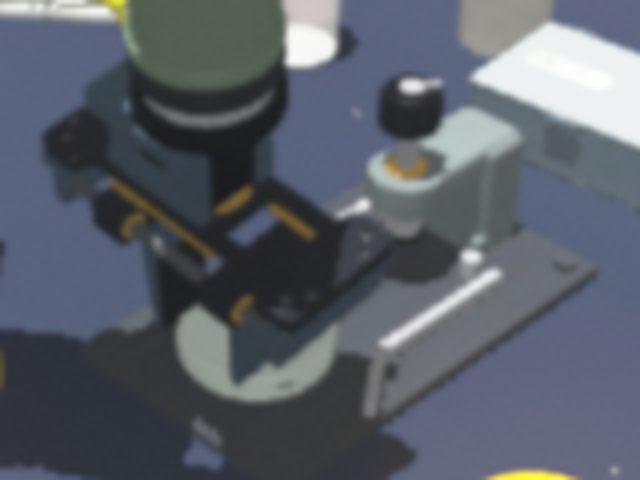

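```bash
python3 - <<'E'
from plan import *
from h import *
np.set_printoptions(precision=1,suppress=True)
p,R=cur()
# tool z = right now; corners
for z in (-38,-25,0,25,38):
  for x in (-16,16):
    P=p+R.apply([x,0,z]); a=proj("scene",P)[0];b=proj("top",P)[0]
    print(z,x,P,"scenecrop",(a-[230,150])*4+2,"topcrop",(b-[200,110])*4+2)
E
```

```text
-38 -16 [ 511.7 -167.7   29.3] scenecrop [194.6 313.5] topcrop [209.3 446.6]
-38 16 [ 480.9 -174.4   23.9] scenecrop [153.7 345. ] topcrop [229.1 497. ]
-25 -16 [ 514.7 -180.2   27.5] scenecrop [210.5 325.9] topcrop [229.4 438.7]
-25 16 [ 483.9 -186.9   22.1] scenecrop [169.6 357.8] topcrop [249.3 488.9]
0 -16 [ 520.5 -204.3   24.2] scenecrop [241.6 350.1] topcrop [267.9 423.5]
0 16 [ 489.7 -211.    18.7] scenecrop [200.7 382.8] topcrop [287.7 473.6]
25 -16 [ 526.3 -228.4   20.8] scenecrop [273.6 375. ] topcrop [306.1 408.5]
25 16 [ 495.5 -235.1   15.3] scenecrop [232.6 408.5] topcrop [325.8 458.3]
38 -16 [ 529.3 -240.9   19. ] scenecrop [290.6 388.2] topcrop [325.8 400.8]
38 16 [ 498.5 -247.6   13.6] scenecrop [249.5 422.1] topcrop [345.5 450.5]
```

View pics/top_cc.png

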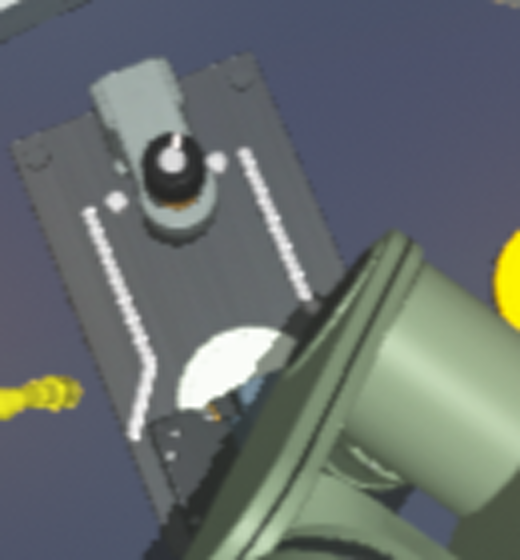

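```bash
python3 - <<'E'
import cv2,numpy as np
i=cv2.imread("pics/scene_c.png")[190:260,255:335]
i=cv2.convertScaleAbs(i,alpha=1.8,beta=10)
cv2.imwrite("pics/z1.png",cv2.resize(i,None,fx=8,fy=8,interpolation=2))
from plan import *
from h import *
p,R=cur()
for up in(0,5,10,15):
  for x in (-16,16):
    P=p+R.apply([x,-up,25]);P2=p+R.apply([x,-up,38]); print(up,x,P.round(),(proj("scene",P)[0]-[255,190])*8+4,(proj("scene",P2)[0]-[255,190])*8+4)
E
```

```text
0 -16 [ 526. -228.   21.] [347.24210602 430.04431247] [381.15387598 456.43665797]
0 16 [ 495. -235.   15.] [265.22114652 497.00861374] [299.07369555 524.2531152 ]
5 -16 [ 526. -229.   26.] [347.16258242 419.01357944] [381.20475566 445.43290238]
5 16 [ 495. -236.   20.] [264.821212   486.07503962] [298.80366907 513.35093045]
10 -16 [ 525. -230.   31.] [347.08244648 407.89790951] [381.25602979 434.34383982]
10 16 [ 494. -237.   25.] [264.41815217 475.05602421] [298.53151784 502.36296001]
15 -16 [ 524. -231.   35.] [347.00169112 396.69631785] [381.30770296 423.16847441]
15 16 [ 493. -238.   30.] [264.01193023 463.95056202] [298.25721669 491.28818736]
```

View pics/z1.png

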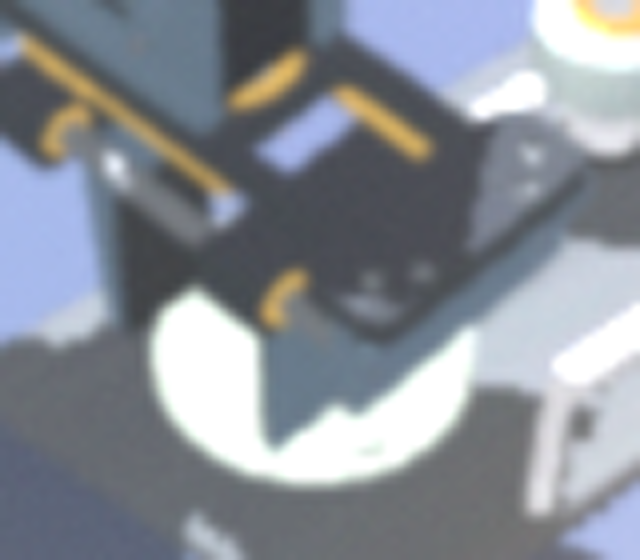

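```bash
python3 -m handwheel '[[0.55,[8.8,-1.5,-0.2],[0,0,0]],[0.55,[8.8,-1.5,-0.2],[0,0,0]],[0.55,[8.8,-1.5,-0.2],[0,0,0]],[0.55,[8.8,-1.5,-0.2],[0,0,0]],[0.55,[8.8,-1.5,-0.2],[0,0,0]],[0.55,[0.3,2,0.3],[0,0,0]],[0.55,[0.3,2,0.3],[0,0,0]],[0.55,[0.3,2,0.3],[0,0,0]],[0.55,[0.3,2,0.3],[0,0,0]],[0.55,[0.3,2,0.3],[0,0,0]]]'
python3 -m handwheel '[[0.55,[0,0.5,0],[0,0,0]],[0.55,[0,0.5,0],[0,0,0]],[0.55,[0,0.5,0],[0,0,0]],[0.55,[0,0.5,0],[0,0,0]],[0.55,[0,0.5,0],[0,0,0]],[0.55,[0,0.5,0],[0,0,0]],[0.55,[0,0,0],[0,0,0]],[0.55,[0,0,0],[0,0,0]],[0.55,[0,0,0],[0,0,0]],[0.55,[0,0,0],[0,0,0]]]'
python3 look.py d
python3 - <<'E'
import cv2,numpy as np
i=cv2.imread("pics/scene_d.png")[190:260,245:325]
i=cv2.convertScaleAbs(i,alpha=1.8,beta=10)
cv2.imwrite("pics/z2.png",cv2.resize(i,None,fx=8,fy=8,interpolation=2))
E
```

```text
time_s: 11.7
ee_pos: [462.2, -217.2, 11.0]
ee_rot: [-97.9, 9.8, -167.8]
force: [-0.6, -0.5, -0.3]
gripper_width: 50.3
time_s: 12.53
ee_pos: [462.2, -216.7, 8.3]
ee_rot: [-97.9, 9.8, -167.8]
force: [-0.0, -0.3, -0.5]
gripper_width: 50.1
12.5333 [ 462.23 -216.7     8.33] [ -97.88    9.76 -167.8 ] F [-0.03 -0.32 -0.45] T [-0.13  0.22  0.  ] w 50.12203196127933 q [-35.28  23.09 113.93  18.25  43.72  28.53]
top p 0.76 [263.4 209.9] [36.8 37.7] press-frame rel nest [-109.5    2.2]
scene p 0.47 [304.3 241.3] [ 9.1 25. ] press-frame rel nest [-111.9  -33.2]
tcp rel nest -183.2105673925489 0.6151416801217238
```

View pics/z2.png

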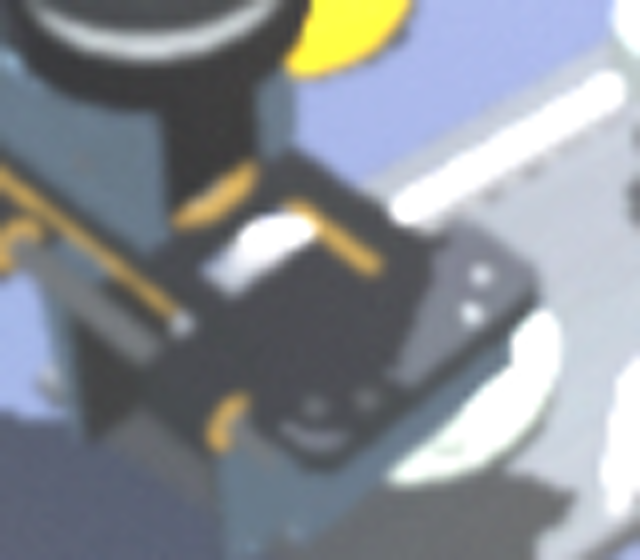

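```bash
python3 -m handwheel '[[0.55,[0.1,0.6,0.1],[0,0,0]],[0.55,[0.1,0.6,0.1],[0,0,0]],[0.55,[0.1,0.6,0.1],[0,0,0]],[0.55,[0.1,0.6,0.1],[0,0,0]],[0.55,[0.1,0.6,0.1],[0,0,0]],[0.55,[0.1,0.6,0.1],[0,0,0]],[0.55,[0.1,0.6,0.1],[0,0,0]],[0.55,[0,0,0],[0,0,0]],[0.55,[0,0,0],[0,0,0]],[0.55,[0,0,0],[0,0,0]]]'
python3 look.py e
python3 - <<'E'
import cv2,numpy as np
i=cv2.imread("pics/scene_e.png")[200:280,240:320]
i=cv2.convertScaleAbs(i,alpha=1.8,beta=10)
cv2.imwrite("pics/z3.png",cv2.resize(i,None,fx=7,fy=7,interpolation=2))
E
```

```text
time_s: 13.57
ee_pos: [462.3, -216.8, 4.0]
ee_rot: [-97.9, 9.8, -167.8]
force: [0.0, -0.3, -0.2]
gripper_width: 50.1
13.5667 [ 462.29 -216.8     3.99] [ -97.88    9.76 -167.8 ] F [ 0.01 -0.3  -0.24] T [-0.2   0.2  -0.01] w 50.12374916836493 q [-35.28  23.46 114.16  18.45  43.15  28.24]
top p 0.89 [262.8 209.8] [35.8 36.7] press-frame rel nest [-108.9    3.4]
scene p 0.61 [305.3 241.3] [ 8.3 21.9] press-frame rel nest [-110.2  -34.8]
tcp rel nest -183.17785750558517 0.504970474938716
```

View pics/z3.png

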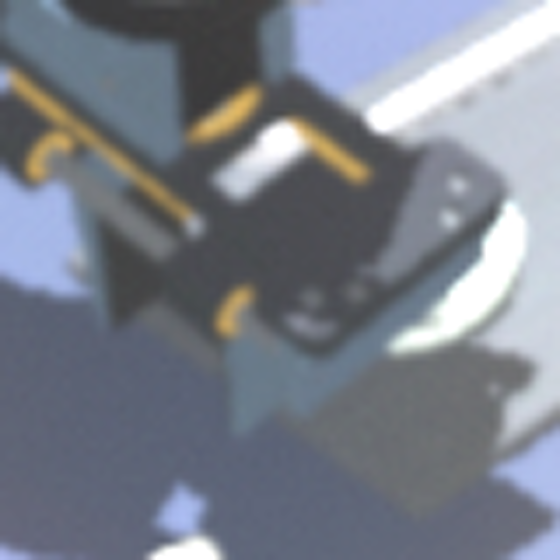

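```bash
python3 - <<'E'
from plan import *
from h import *
np.set_printoptions(precision=1,suppress=True)
p,R=cur()
for u in(0,6,12,18,24):
  for zz in (25,38):
    P=p+R.apply([16,-u,zz]);Q=p+R.apply([-16,-u,zz]); print(u,zz,P,proj("scene",P)[0],Q,proj("scene",Q)[0])
E
```

```text
0 25 [ 452.7 -244.2   -2.1] [273. 267.] [ 483.5 -237.5    3.3] [283.6 258.3]
0 38 [ 455.7 -256.7   -3.8] [277.1 270.6] [ 486.5 -250.1    1.6] [287.8 261.8]
6 25 [ 451.9 -245.2    3.8] [272.8 265.5] [ 482.7 -238.6    9.2] [283.5 256.7]
6 38 [ 454.9 -257.7    2. ] [277. 269.] [ 485.7 -251.1    7.4] [287.7 260.2]
12 25 [ 451.1 -246.2    9.6] [272.7 263.8] [ 481.9 -239.6   15.1] [283.4 255.1]
12 38 [ 454.1 -258.8    7.9] [276.9 267.4] [ 484.9 -252.1   13.3] [287.6 258.5]
18 25 [ 450.2 -247.3   15.5] [272.6 262.2] [ 481.1 -240.6   20.9] [283.3 253.4]
18 38 [ 453.3 -259.8   13.7] [276.8 265.8] [ 484.1 -253.1   19.2] [287.6 256.9]
24 25 [ 449.4 -248.3   21.3] [272.4 260.6] [ 480.3 -241.6   26.8] [283.2 251.8]
24 38 [ 452.5 -260.8   19.6] [276.7 264.2] [ 483.3 -254.1   25. ] [287.5 255.3]
```

```bash
python3 -m handwheel '[[0.55,[0,0,0],[3,0,0]],[0.55,[0.2,1.2,-1.2],[0,0,0]],[0.55,[0.2,1.2,-1.3],[0,0,0]],[0.55,[-4,0.7,0.1],[0,0,0]],[0.55,[-4,0.7,0.1],[0,0,0]],[0.55,[-4,0.7,0.1],[0,0,0]],[0.55,[-4,0.7,0.1],[0,0,0]],[0.55,[-4,0.7,0.1],[0,0,0]],[0.55,[0,0,0],[0,0,0]],[0.55,[0,0,0],[0,0,0]]]'
python3 look.py f
python3 - <<'E'
import cv2,numpy as np
i=cv2.imread("pics/scene_f.png")[200:280,240:320]
i=cv2.convertScaleAbs(i,alpha=1.8,beta=10)
cv2.imwrite("pics/z4.png",cv2.resize(i,None,fx=7,fy=7,interpolation=2))
E
```

```text
time_s: 14.6
ee_pos: [481.8, -210.0, 1.6]
ee_rot: [-94.9, 9.8, -167.8]
force: [0.2, -0.1, 1.0]
gripper_width: 49.8
14.6 [ 481.84 -210.      1.6 ] [ -94.89    9.76 -167.78] F [ 0.15 -0.07  1.03] T [-0.13  0.22  0.03] w 49.79806559990214 q [-31.9   23.46 114.24  16.2   39.83  33.21]
top p 0.57 [259.3 206.5] [26.1 39. ] press-frame rel nest [-98.2   8.2]
tcp rel nest -163.10571493036582 3.0003030928120324
```

View pics/z4.png

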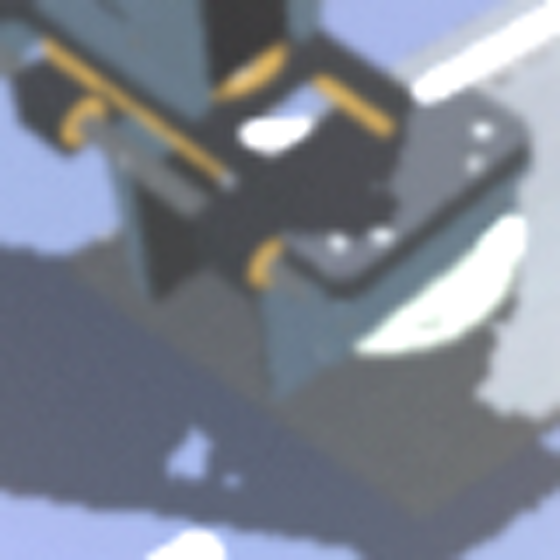

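View pics/top_fc.png

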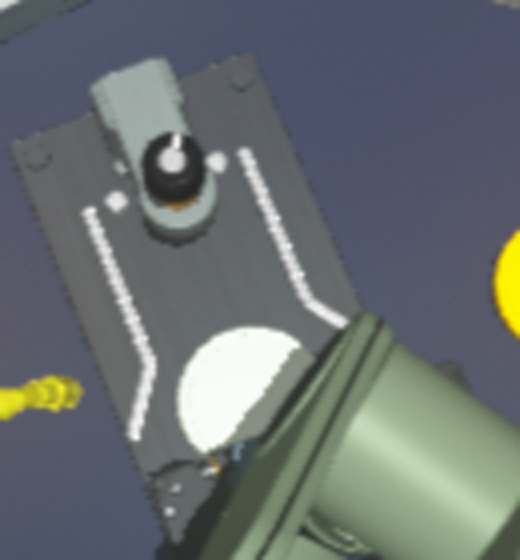

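```bash
python3 -m handwheel '[[0.55,[-2,0.3,0],[0,0,0]],[0.55,[-2,0.3,0],[0,0,0]],[0.55,[-1.5,0.2,0],[0,0,0]],[0.55,[-1.5,0.2,0.6],[0,0,0]],[0.55,[-1.5,0.2,0.6],[0,0,0]],[0.55,[-1.5,0.2,0.6],[0,0,0]],[0.55,[-1.5,0.2,0.6],[0,0,0]],[0.55,[-1.5,0.2,0.6],[0,0,0]],[0.55,[0,0,0],[0,0,0]],[0.55,[0,0,0],[0,0,0]]]'
python3 look.py g
python3 - <<'E'
from h import *
p=atz("top",((180+.5)/4-.5+200,(240+.5)/4-.5+110),84);X=np.array([.9763,.2164]);print("arm front rel spindle",p[:2]@X-599.6)
import cv2
I=[cv2.imread(f"pics/top_{k}.png")[170:240,225:300] for k in "afg"]
cv2.imwrite("pics/cmp2.png",cv2.resize(np.hstack(I),None,fx=3.5,fy=3.5,interpolation=0))
E
```

```text
time_s: 15.63
ee_pos: [495.1, -210.1, 1.8]
ee_rot: [-94.9, 9.8, -167.8]
force: [-0.4, -0.3, 0.8]
gripper_width: 50.1
15.6333 [ 495.08 -210.09    1.82] [ -94.88    9.76 -167.8 ] F [-0.43 -0.29  0.83] T [-0.2   0.25  0.02] w 50.07957030768222 q [-31.12  24.22 112.73  15.92  40.39  34.34]
top p 0.72 [257.3 204.3] [19.3 36.1] press-frame rel nest [-91.5  10.7]
tcp rel nest -149.80367139935026 -0.00504551429168032
arm front rel spindle -28.13376663383906
```

View pics/cmp2.png

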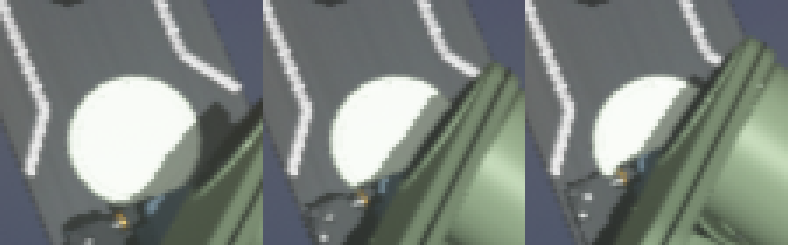

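View pics/scene_gc.png

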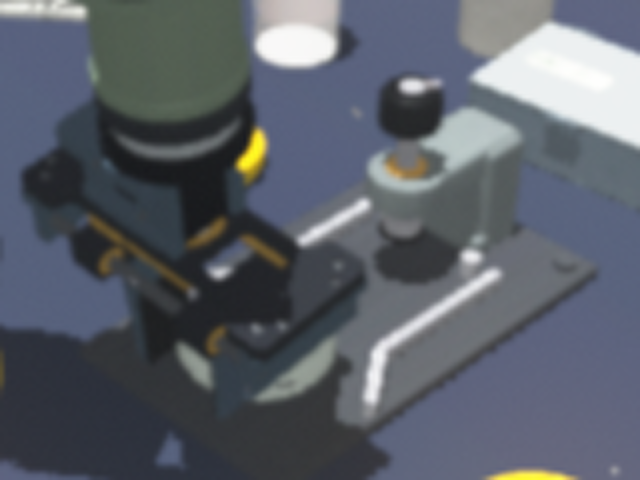

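```bash
python3 - <<'E'
import cv2,numpy as np
i=cv2.imread("pics/scene_g.png")[205:260,260:325]
i=cv2.convertScaleAbs(i,alpha=2.0,beta=10)
cv2.imwrite("pics/z5.png",cv2.resize(i,None,fx=10,fy=10,interpolation=2))
from plan import *
from h import *
np.set_printoptions(precision=1,suppress=True)
p,R=cur()
for u in(18,):
  for zz in (25,38):
   for x in(16,0,-16):
    P=p+R.apply([x,-u,zz]);print(x,zz,P,(proj("scene",P)[0]-[260,205])*10+5)
X=np.array([.9763,.2164]);Y=np.array([-.2164,.9763])
c=(587.6-109)*X+(-312.2+3)*Y
t=np.linspace(0,2*np.pi,13)
print(((proj("scene",np.c_[c[0]+45*np.cos(t),c[1]+45*np.sin(t),30+0*t])-[260,205])*10+5).round())
E
```

```text
16 25 [ 482.5 -239.8   14.7] [242.2 506.6]
0 25 [ 498.  -236.5   17.4] [294.6 463.9]
-16 25 [ 513.4 -233.1   20.1] [346.2 421.7]
16 38 [ 485.5 -252.4   13.6] [284.5 539.3]
0 38 [ 500.9 -249.1   16.3] [337. 496.]
-16 38 [ 516.3 -245.8   19. ] [388.6 453.3]
[[507. 207.]
 [431. 164.]
 [333. 150.]
 [238. 167.]
 [168. 212.]
 [142. 274.]
 [170. 337.]
 [246. 384.]
 [350. 400.]
 [452. 381.]
 [522. 332.]
 [541. 268.]
 [507. 207.]]
```

View pics/z5.png

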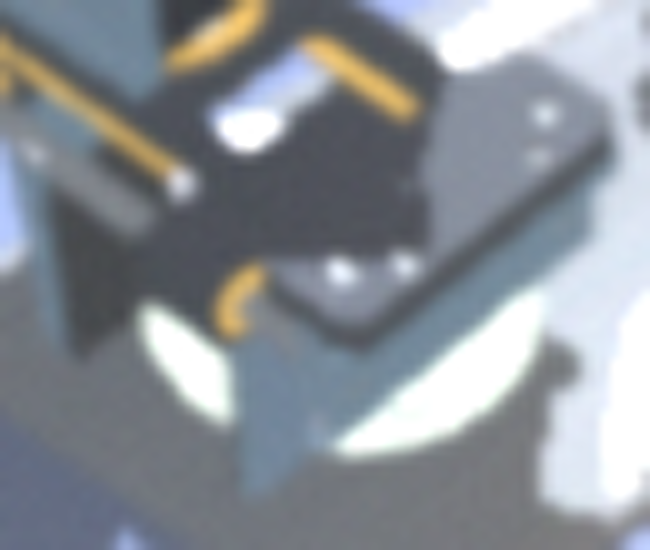

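```bash
python3 -m handwheel '[[0.55,[-1.5,0.2,0],[0,0,0]],[0.55,[-1.5,0.2,0],[0,0,0]],[0.55,[-1.5,0.2,0],[0,0,0]],[0.55,[-1.5,0.2,0],[0,0,0]],[0.55,[-1.5,0.2,0],[0,0,0]],[0.55,[-1.5,0.2,0],[0,0,0]],[0.55,[0,0,0],[0,0,0]],[0.55,[0,0,0],[0,0,0]],[0.55,[0,0,0],[0,0,0]],[0.55,[0,0,0],[0,0,0]]]'
python3 look.py i
python3 - <<'E'
import cv2,numpy as np
I=[cv2.imread(f"pics/top_{k}.png")[170:240,225:300] for k in "agi"]
cv2.imwrite("pics/cmp3.png",cv2.resize(np.hstack(I),None,fx=3.5,fy=3.5,interpolation=0))
i=cv2.imread("pics/scene_i.png")[205:260,260:325]
i=cv2.convertScaleAbs(i,alpha=2.0,beta=10)
cv2.imwrite("pics/z6.png",cv2.resize(i,None,fx=10,fy=10,interpolation=2))
E
```

```text
time_s: 16.67
ee_pos: [503.9, -208.0, 2.2]
ee_rot: [-94.9, 9.8, -167.8]
force: [-0.1, -0.3, -0.2]
gripper_width: 50.1
16.6667 [ 503.87 -208.02    2.21] [ -94.88    9.76 -167.8 ] F [-0.09 -0.26 -0.19] T [-0.22  0.18  0.01] w 50.122299467639856 q [-30.42  24.65 111.84  15.75  40.71  35.25]
top p 0.82 [253.9 201.7] [17.  34.5] press-frame rel nest [-82.7  15.6]
tcp rel nest -140.6935250764247 0.055859867150331866
```

View pics/cmp3.png

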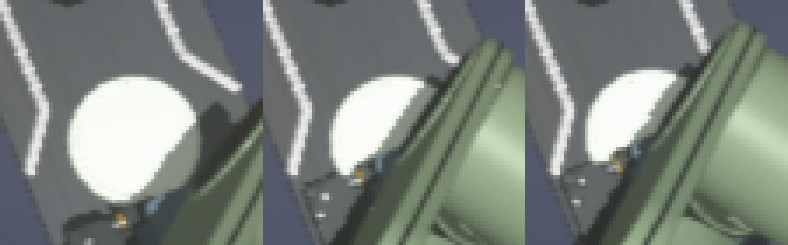

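View pics/z6.png

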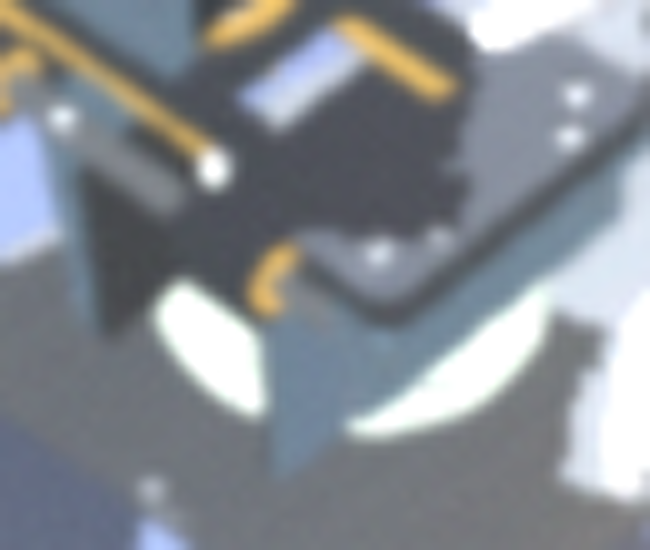

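```bash
cat > arc.py <<'E'
import sys
from h import *
from scipy.optimize import least_squares
X=np.array([.9763,.2164]);Y=np.array([-.2164,.9763])
def fit(img,g0=(-105,1),z=30):
    im=cv2.imread(img)
    m=(im.min(2)>200).astype('u1')
    m[:160]=0;m[250:]=0;m[:,:200]=0;m[:,310:]=0
    c=max(cv2.findContours(m,cv2.RETR_EXTERNAL,cv2.CHAIN_APPROX_NONE)[0],key=cv2.contourArea)[:,0].astype(float)
    P=np.array([atz("top",u,z)[:2] for u in c]); q=np.c_[P@X-587.6,P@Y+312.2]
    g=np.array(g0,float)
    for it in range(15):
        r=np.hypot(*(q-g).T); sel=(abs(r-45)<2.5 if it>5 else abs(r-45)<6)
        s=least_squares(lambda t:np.hypot(*(q[sel]-t).T)-44.3,g);g=s.x
    return g,sel.sum(),np.abs(s.fun).mean()
if __name__=="__main__":
    for k in sys.argv[1:]:
        for g0 in((-108,3),(-95,0),(-60,0),(-30,0),(-5,0)):
            g,n,e=fit(f"pics/top_{k}.png",g0);print(k,g0,np.round(g,1),n,round(e,2))
E
python3 arc.py a g i
```

```text
a (-108, 3) [-109.8    2.3] 59 0.68
a (-95, 0) [-109.8    2.3] 59 0.68
a (-60, 0) [-83.8   0.7] 19 1.15
a (-30, 0) [-30.2   0.4] 5 1.24
a (-5, 0) [-5.  0.] 0 nan
g (-108, 3) [-109.5    2.2] 42 0.6
g (-95, 0) [-109.5    2.2] 42 0.6
g (-60, 0) [-66.4  15.2] 7 0.68
g (-30, 0) [-33.3   0.7] 4 1.18
g (-5, 0) [-5.  0.] 0 nan
i (-108, 3) [-103.5    5.3] 39 0.59
i (-95, 0) [-103.5    5.3] 39 0.59
i (-60, 0) [-58.5  19.8] 9 0.71
i (-30, 0) [-39.6   9.1] 12 0.88
i (-5, 0) [-5.  0.] 0 nanarc.py:15: RuntimeWarning: Mean of empty slice.
  return g,sel.sum(),np.abs(s.fun).mean()
  ret = ret.dtype.type(ret / rcount)
```

```bash
python3 - <<'E'
from plan import *
from h import *
np.set_printoptions(precision=1,suppress=True)
p,R=cur()
for u in(6,12,18,24,30):
  print(u,[ (k,P:=p+R.apply([x,-u,zz]),((proj("scene",P)[0]-[260,205])*10+5).round()) for k,x,zz in(("Rb",11,25),("Rf",-11,25),("Rbo",11,38),("Lb",11,-25),("Lf",-11,-25))])
E
```

```text
6 [('Rb', array([ 498. , -235.3,    4.1]), array([292., 506.])), ('Rf', array([ 519.2, -230.7,    7.9]), array([362., 449.])), ('Rbo', array([ 500.9, -247.9,    3. ]), array([334., 539.])), ('Lb', array([ 486.8, -186.8,    8.3]), array([136., 387.])), ('Lf', array([ 508. , -182.2,   12.1]), array([206., 332.]))]
12 [('Rb', array([ 497.1, -236. ,   10. ]), array([290., 490.])), ('Rf', array([ 518.3, -231.4,   13.8]), array([361., 432.])), ('Rbo', array([ 500. , -248.6,    8.9]), array([332., 522.])), ('Lb', array([ 485.9, -187.5,   14.2]), array([134., 370.])), ('Lf', array([ 507.1, -182.9,   18. ]), array([204., 315.]))]
18 [('Rb', array([ 496.2, -236.7,   15.9]), array([289., 472.])), ('Rf', array([ 517.4, -232.2,   19.7]), array([359., 415.])), ('Rbo', array([ 499.2, -249.4,   14.8]), array([331., 505.])), ('Lb', array([ 485. , -188.2,   20.1]), array([131., 353.])), ('Lf', array([ 506.2, -183.6,   23.8]), array([202., 298.]))]
24 [('Rb', array([ 495.4, -237.5,   21.8]), array([287., 455.])), ('Rf', array([ 516.5, -232.9,   25.5]), array([358., 397.])), ('Rbo', array([ 498.3, -250.1,   20.7]), array([329., 487.])), ('Lb', array([ 484.1, -188.9,   26. ]), array([129., 336.])), ('Lf', array([ 505.3, -184.3,   29.7]), array([200., 280.]))]
30 [('Rb', array([ 494.5, -238.2,   27.7]), array([285., 438.])), ('Rf', array([ 515.7, -233.6,   31.4]), array([357., 380.])), ('Rbo', array([ 497.4, -250.8,   26.6]), array([328., 470.])), ('Lb', array([ 483.2, -189.6,   31.9]), array([127., 318.])), ('Lf', array([ 504.4, -185. ,   35.6]), array([198., 263.]))]
```

```bash
python3 -m handwheel '[[0.55,[-1.1,0.2,0.6],[0,0,0]],[0.55,[-1.1,0.1,0.6],[0,0,0]],[0.55,[-1.1,0.2,0.6],[0,0,0]],[0.55,[-1.1,0.1,0.6],[0,0,0]],[0.55,[-1.1,0.2,0.6],[0,0,0]],[0.55,[-1.1,0.1,0.6],[0,0,0]],[0.55,[-1.1,0.2,0.6],[0,0,0]],[0.55,[-1.1,0.1,0.6],[0,0,0]],[0.55,[0,0,0],[0,0,0]],[0.55,[0,0,0],[0,0,0]]]'
python3 look.py j; python3 arc.py j 2>/dev/null|head -2
```

```text
time_s: 17.7
ee_pos: [513.7, -210.7, 2.2]
ee_rot: [-94.9, 9.8, -167.8]
force: [0.8, -0.7, 1.2]
gripper_width: 50.3
17.7 [ 513.72 -210.69    2.18] [ -94.88    9.77 -167.8 ] F [ 0.77 -0.65  1.21] T [-0.08  0.36  0.05] w 50.3332314131343 q [-30.13  25.33 110.53  15.55  41.25  35.79]
top p 0.9 [253.8 199.2] [14.5 29.9] press-frame rel nest [-76.9  13.8]
tcp rel nest -131.6836357632888 -4.6716698867719515
j (-108, 3) [-101.8    6.5] 34 0.57
j (-95, 0) [-101.8    6.5] 34 0.57
```

View pics/top_jc.png

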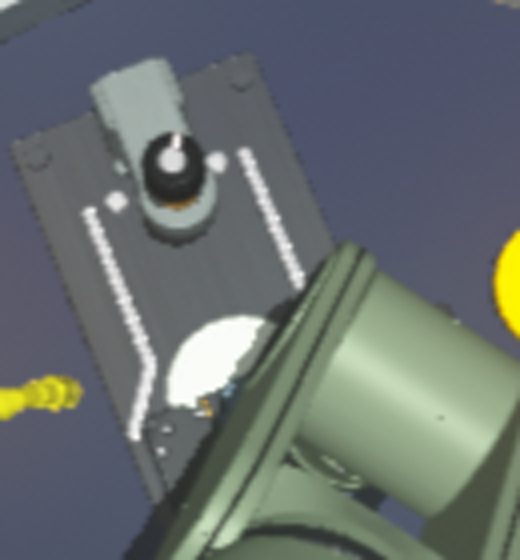

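```bash
python3 -m handwheel '[[0.55,[8.8,-1.5,-0.2],[0,0,0]],[0.55,[8.8,-1.5,-0.2],[0,0,0]],[0.55,[8.8,-1.5,-0.2],[0,0,0]],[0.55,[8.8,-1.5,-0.2],[0,0,0]],[0.55,[8.8,-1.5,-0.2],[0,0,0]],[0.55,[0,0,0],[4,0,0]],[0.55,[0.1,0.6,-2.8],[0,0,0]],[0.55,[0.1,0.6,-2.8],[0,0,0]],[0.55,[0.1,0.6,-2.8],[0,0,0]],[0.55,[0.1,0.6,-2.8],[0,0,0]]]'
python3 -m handwheel '[[0.55,[0.1,0.7,0],[0,0,0]],[0.55,[0.1,0.7,0],[0,0,0]],[0.55,[0.1,0.7,0],[0,0,0]],[0.55,[0.1,0.7,0],[0,0,0]],[0.55,[0.1,0.7,0],[0,0,0]],[0.55,[0.1,0.7,0],[0,0,0]],[0.55,[0.1,0.7,0],[0,0,0]],[0.55,[0.1,0.7,0],[0,0,0]],[0.55,[0,0,0],[0,0,0]],[0.55,[0,0,0],[0,0,0]]]'
python3 look.py k; python3 arc.py k 2>/dev/null|head -2
```

```text
time_s: 18.73
ee_pos: [467.8, -208.9, -0.1]
ee_rot: [-90.9, 9.8, -167.8]
force: [0.7, 0.7, 0.5]
gripper_width: 50.1
time_s: 19.57
ee_pos: [467.6, -208.7, -5.8]
ee_rot: [-90.9, 9.8, -167.8]
force: [-0.3, -0.2, 0.1]
gripper_width: 50.2
19.5667 [ 467.64 -208.71   -5.84] [ -90.88    9.76 -167.8 ] F [-0.27 -0.17  0.13] T [-0.15  0.3   0.03] w 50.23821019177042 q [-30.47  21.96 118.48  13.17  33.65  36.65]
top p 0.6 [259.8 206.7] [34.7 37.8] press-frame rel nest [-99.2   7.2]
scene p 0.89 [298.9 233. ] [26.  32.1] press-frame rel nest [-99.6  -4.4]
tcp rel nest -176.16733261558858 7.227443095240346
k (-108, 3) [-101.7    6.1] 60 0.7
k (-95, 0) [-101.7    6.1] 60 0.7
```

View pics/scene_kc.png

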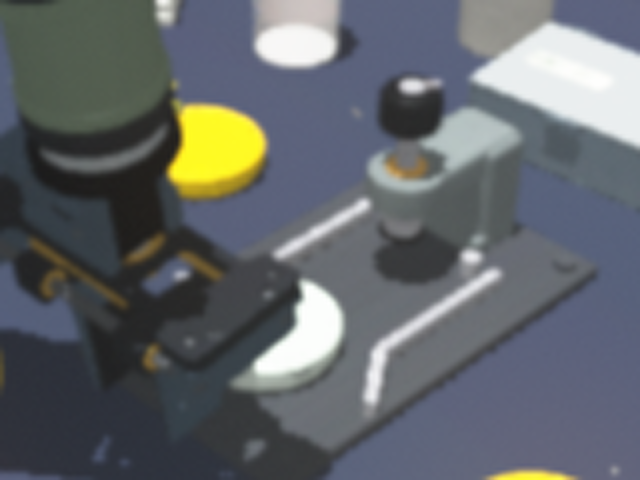

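View pics/top_kc.png

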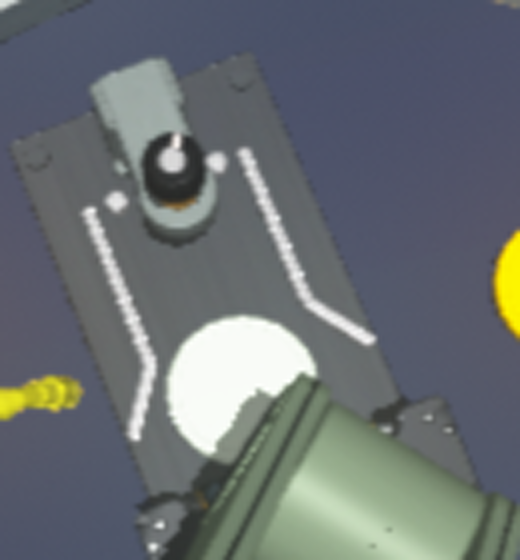

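```bash
python3 -m handwheel '[[0.55,[0.1,0.6,0],[0,0,0]],[0.55,[0.1,0.6,0],[0,0,0]],[0.55,[0.1,0.6,0],[0,0,0]],[0.55,[0.1,0.6,0],[0,0,0]],[0.55,[0.1,0.6,0],[0,0,0]],[0.55,[0.1,0.6,0],[0,0,0]],[0.55,[0.1,0.6,0],[0,0,0]],[0.55,[0.1,0.6,0],[0,0,0]],[0.55,[0,0,0],[0,0,0]],[0.55,[0,0,0],[0,0,0]]]'
python3 - <<'E'
import cv2,numpy as np
from plan import *
from h import *
st()
im=env.grab_frame("scene")[:,:,::-1];cv2.imwrite("pics/scene_l.png",im)
i=cv2.convertScaleAbs(im[200:265,240:315],alpha=2.0,beta=10)
cv2.imwrite("pics/z7.png",cv2.resize(i,None,fx=9,fy=9,interpolation=2))
E
```

```text
time_s: 20.6
ee_pos: [467.7, -208.6, -10.7]
ee_rot: [-90.9, 9.8, -167.8]
force: [-0.2, -0.1, 0.3]
gripper_width: 50.4
20.6 [ 467.66 -208.61  -10.72] [ -90.89    9.76 -167.8 ] F [-0.23 -0.1   0.29] T [-0.08  0.31 -0.  ] w 50.364424679372874 q [-30.46  22.41 118.76  13.42  32.94  36.36]
```

View pics/z7.png

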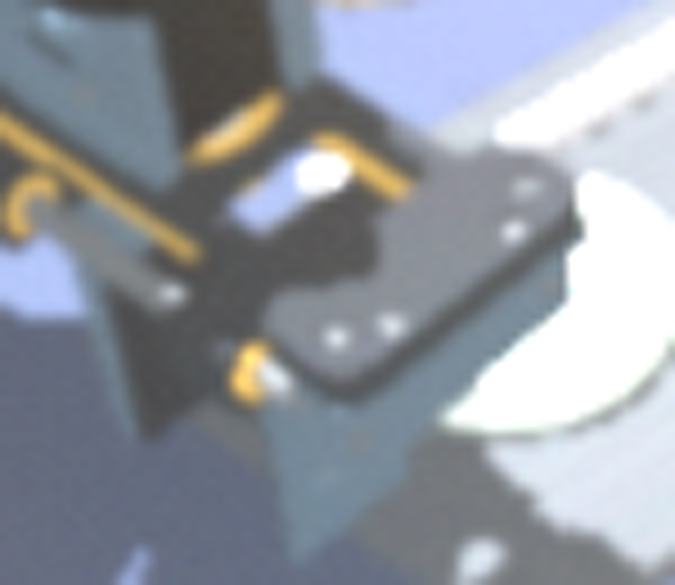

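```bash
python3 -m handwheel '[[0.55,[0.1,0.6,0],[0,0,0]],[0.55,[0.1,0.6,0],[0,0,0]],[0.55,[0.1,0.6,0],[0,0,0]],[0.55,[0.1,0.6,0],[0,0,0]],[0.55,[0.1,0.6,0],[0,0,0]],[0.55,[0.1,0.6,0],[0,0,0]],[0.55,[0.1,0.6,0],[0,0,0]],[0.55,[0.1,0.6,0],[0,0,0]],[0.55,[0,0,0],[0,0,0]],[0.55,[0,0,0],[0,0,0]]]'
python3 - <<'E'
import cv2,numpy as np
from plan import *
from h import *
st()
p,R=cur()
for u in (12,18,24,28):
    for x in (16,-16):
        for zz in (25,32): P=p+R.apply([x,-u,zz]);print(u,x,zz,P.round(1),((proj("scene",P)[0]-[240,200])*9+4).round())
im=env.grab_frame("scene")[:,:,::-1];cv2.imwrite("pics/scene_m.png",im)
i=cv2.convertScaleAbs(im[200:265,240:315],alpha=2.0,beta=10)
cv2.imwrite("pics/z8.png",cv2.resize(i,None,fx=9,fy=9,interpolation=2))
E
```

```text
time_s: 21.48
ee_pos: [467.7, -208.5, -15.6]
ee_rot: [-90.9, 9.8, -167.8]
force: [0.2, -0.4, 0.1]
gripper_width: 49.9
21.4833 [ 467.66 -208.52  -15.57] [ -90.88    9.76 -167.8 ] F [ 0.18 -0.39  0.07] T [-0.08  0.22  0.03] w 49.86977745118897 q [-30.45  22.86 119.04  13.69  32.23  36.05]
12 16 25 [ 455.6 -236.9   -6.8] [296. 599.]
12 16 32 [ 457.1 -243.7   -6.9] [316. 614.]
12 -16 25 [ 486.5 -230.2   -1.4] [391. 522.]
12 -16 32 [ 488.  -237.1   -1.5] [411. 536.]
18 16 25 [ 454.7 -237.2   -0.9] [293. 584.]
18 16 32 [ 456.2 -244.    -1. ] [313. 598.]
18 -16 25 [ 485.5 -230.5    4.5] [388. 506.]
18 -16 32 [ 487.  -237.4    4.4] [408. 520.]
24 16 25 [ 453.7 -237.5    5. ] [290. 568.]
24 16 32 [ 455.2 -244.3    4.9] [309. 582.]
24 -16 25 [ 484.5 -230.8   10.4] [385. 490.]
24 -16 32 [ 486.  -237.7   10.3] [405. 504.]
28 16 25 [ 453.  -237.7    8.9] [287. 557.]
28 16 32 [ 454.5 -244.5    8.8] [307. 572.]
28 -16 25 [ 483.9 -231.    14.4] [383. 479.]
28 -16 32 [ 485.4 -237.9   14.3] [403. 493.]
```

View pics/z8.png

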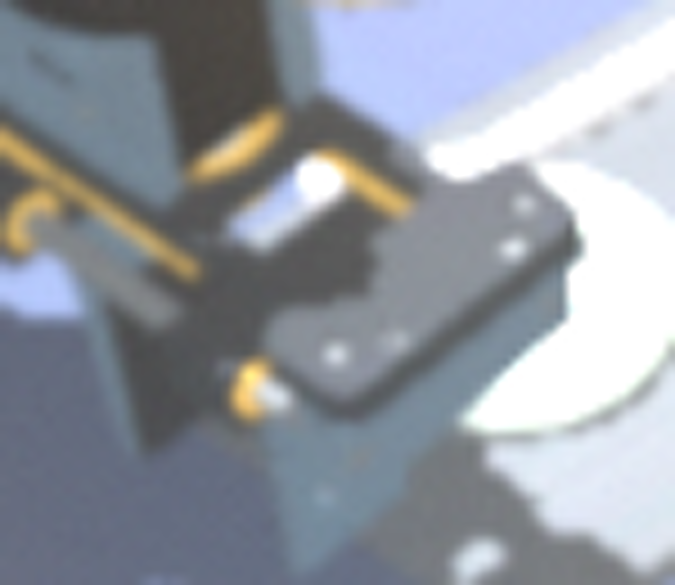

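```bash
python3 -m handwheel '[[0.55,[-0.5,-3,0],[0,0,0]],[0.55,[0,0,0],[-3,0,0]],[0.55,[-3.9,0.7,0],[0,0,0]],[0.55,[-3.9,0.7,0],[0,0,0]],[0.55,[-3.9,0.7,0],[0,0,0]],[0.55,[-3.9,0.7,0],[0,0,0]],[0.55,[-3.9,0.7,0],[0,0,0]],[0.55,[-3.9,0.7,0],[0,0,0]],[0.55,[0,0,0],[0,0,0]],[0.55,[0,0,0],[0,0,0]]]'
python3 look.py n; python3 arc.py n 2>/dev/null|head -2
```

```text
time_s: 22.37
ee_pos: [489.7, -202.7, -12.3]
ee_rot: [-93.9, 9.6, -167.7]
force: [-6.1, 0.1, 7.6]
gripper_width: 50.5
22.3667 [ 489.69 -202.71  -12.31] [ -93.93    9.64 -167.73] F [-6.07  0.08  7.61] T [-0.47  1.22 -0.08] w 50.526677661881244 q [-30.16  24.59 115.02  15.76  36.95  34.9 ]
top p 0.57 [255.6 203.1] [22.5 36.7] press-frame rel nest [-87.4  13.3]
tcp rel nest -153.3747442182734 8.318439691978597
n (-108, 3) [-101.7    5.9] 49 0.71
n (-95, 0) [-101.7    5.9] 50 0.74
```

View pics/scene_nc.png

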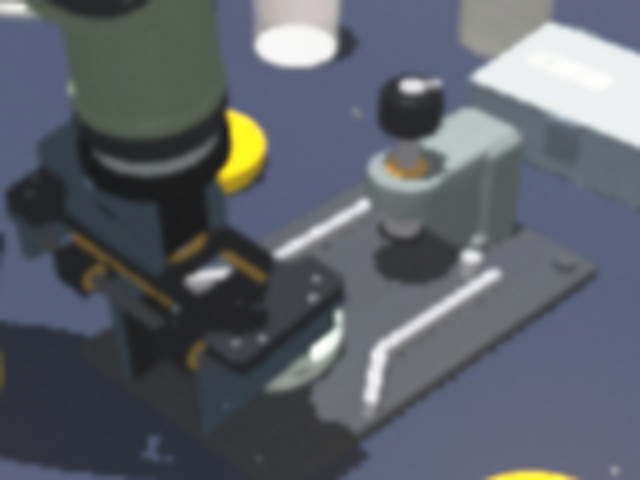

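View pics/top_nc.png

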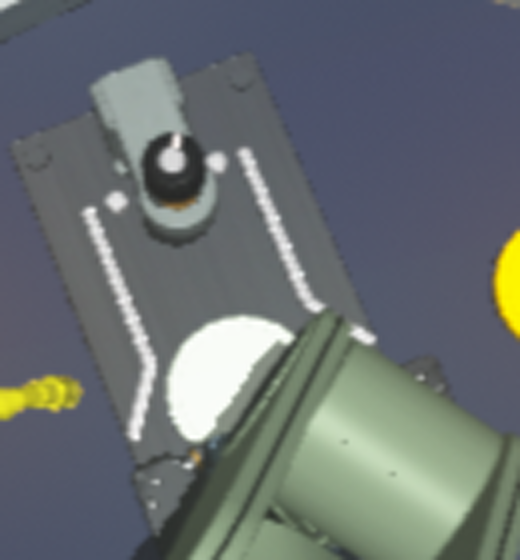

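```bash
python3 -m handwheel '[[0.55,[-0.2,-1,0],[0,0,0]],[0.55,[-0.2,-1,0],[0,0,0]],[0.55,[-0.2,-1,0],[0,0,0]],[0.55,[-0.2,-1,0],[0,0,0]],[0.55,[-0.2,-1,0],[0,0,0]],[0.55,[0,0,0],[0,0,0]],[0.55,[0,0,0],[0,0,0]],[0.55,[0,0,0],[0,0,0]],[0.55,[0,0,0],[0,0,0]],[0.55,[0,0,0],[0,0,0]]]'; python3 -c "
from plan import *
st()"
```

```text
time_s: 23.4
ee_pos: [491.0, -203.6, -7.7]
ee_rot: [-93.9, 9.8, -167.8]
force: [0.6, 0.5, 0.3]
gripper_width: 49.8
23.4 [ 491.   -203.58   -7.65] [ -93.89    9.76 -167.8 ] F [0.61 0.54 0.27] T [-0.13  0.27  0.04] w 49.84124199522251 q [-30.2   24.24 114.67  15.63  37.52  35.15]
```

```bash
python3 -m handwheel '[[0.55,[-1.5,0.3,0],[0,0,0]],[0.55,[-1.5,0.3,0],[0,0,0]],[0.55,[-1.5,0.3,0],[0,0,0]],[0.55,[-1.5,0.2,0],[0,0,0]],[0.55,[-1.5,0.2,0.7],[0,0,0]],[0.55,[-1.5,0.2,0.7],[0,0,0]],[0.55,[-1.5,0.2,0.7],[0,0,0]],[0.55,[-1.5,0.2,0.7],[0,0,0]],[0.55,[-1.5,0.2,0.7],[0,0,0]],[0.55,[-1.5,0.2,0.7],[0,0,0]]]'
python3 look.py o; python3 arc.py o 2>/dev/null|head -2
```

```text
time_s: 24.23
ee_pos: [506.9, -204.4, -7.6]
ee_rot: [-93.9, 9.8, -167.8]
force: [-0.8, 0.1, -0.1]
gripper_width: 50.3
24.2333 [ 506.94 -204.38   -7.58] [ -93.88    9.76 -167.81] F [-0.8   0.11 -0.08] T [-0.09  0.38  0.05] w 50.347623026929 q [-29.38  25.2  112.78  15.25  38.27  36.4 ]
top p 0.96 [255.  196.9] [17.6 36.8] press-frame rel nest [-72.7   9. ]
tcp rel nest -136.8709724626167 2.8656337975403403
o (-108, 3) [-91.9   0.3] 44 0.62
o (-95, 0) [-91.9   0.3] 44 0.62
```

View pics/top_oc.png

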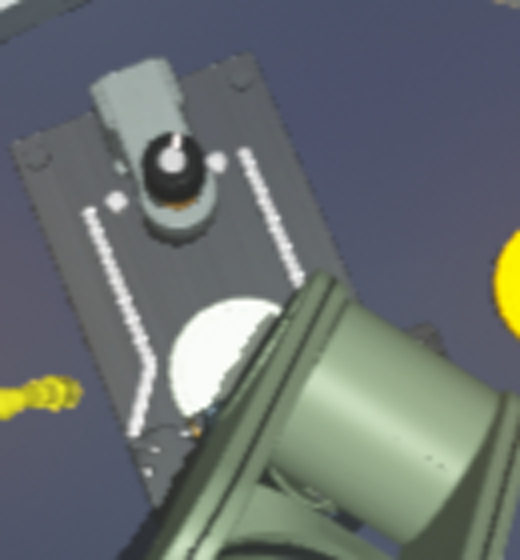

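```bash
python3 -m handwheel '[[0.55,[-2.2,-0.5,0],[0,0,4]],[0.55,[-2.2,-0.5,0],[0,0,4]],[0.55,[0,0,0],[0,0,0]],[0.55,[0,0,0],[0,0,0]],[0.55,[0,0,0],[0,0,0]],[0.55,[0,0,0],[0,0,0]],[0.55,[0,0,0],[0,0,0]],[0.55,[0,0,0],[0,0,0]],[0.55,[0,0,0],[0,0,0]],[0.55,[0,0,0],[0,0,0]]]'
python3 - <<'E'
from plan import *
st();p,R=cur()
print("fwd",R.inv().apply([.9763,.2164,0]),"left",R.inv().apply([-.2164,.9763,0]),"up",R.inv().apply([0,0,1]))
E
python3 look.py p; python3 arc.py p 2>/dev/null|head -2
```

```text
time_s: 25.27
ee_pos: [511.0, -203.4, -5.7]
ee_rot: [-94.0, 17.7, -168.3]
force: [-0.2, -0.6, 0.6]
gripper_width: 50.3
25.2667 [ 510.99 -203.44   -5.69] [ -94.01   17.74 -168.34] F [-0.19 -0.57  0.6 ] T [-0.14  0.36 -0.03] w 50.29796521008704 q [-32.92  23.88 117.73  29.83  31.94  20.19]
fwd [-0.95  0.3   0.01] left [ 0.01  0.07 -1.  ] up [-0.3  -0.95 -0.07]
25.2667 [ 510.99 -203.44   -5.69] [ -94.01   17.74 -168.34] F [-0.19 -0.57  0.6 ] T [-0.14  0.36 -0.03] w 50.29796521008704 q [-32.92  23.88 117.73  29.83  31.94  20.19]
top p 0.9 [260.1 200. ] [33.4 38.1] press-frame rel nest [-84.5   0.4]
scene p 0.44 [312.8 235.7] [11.7 24.3] press-frame rel nest [-84.1 -33.1]
tcp rel nest -132.94979114790107 3.0052751269830082
p (-108, 3) [-88.7   0.1] 63 0.8
p (-95, 0) [-88.7   0.1] 63 0.8
```

View pics/scene_pc.png

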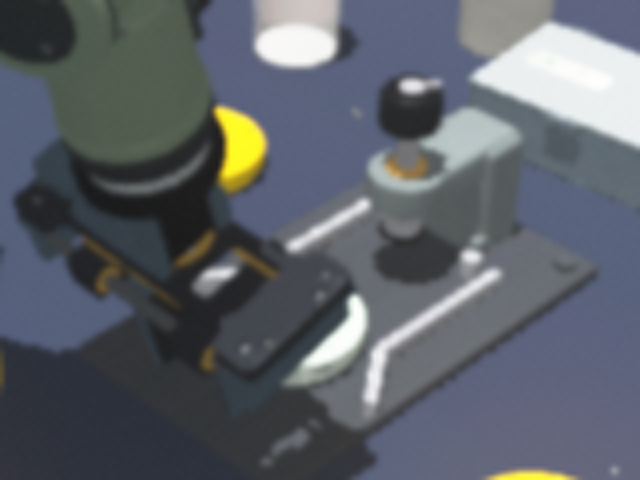

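```bash
python3 -m handwheel '[[0.55,[-3.8,1.2,0],[0,0,0]],[0.55,[-3.8,1.2,0],[0,0,0]],[0.55,[-3.8,1.2,0],[0,0,0]],[0.55,[-3.8,1.2,0],[0,0,0]],[0.55,[-3.8,1.2,0],[0,0,0]],[0.55,[-3.8,1.2,0],[0,0,0]],[0.55,[-3.8,1.2,0],[0,0,0]],[0.55,[-3.8,1.2,0],[0,0,0]],[0.55,[-3.8,1.2,0],[0,0,0]],[0.55,[-3.8,1.2,0],[0,0,0]]]'
python3 look.py q; python3 arc.py q 2>/dev/null
```

```text
time_s: 26.3
ee_pos: [550.0, -194.5, -5.5]
ee_rot: [-94.0, 17.7, -168.4]
force: [0.9, -0.0, 0.1]
gripper_width: 50.0
26.3 [ 550.01 -194.55   -5.55] [ -94.02   17.74 -168.37] F [ 0.92 -0.01  0.12] T [-0.16  0.37 -0.02] w 50.040439842862476 q [-29.69  25.78 113.87  28.    32.66  25.34]
top p 0.8 [253.8 185.6] [30.9 39.7] press-frame rel nest [-45.9   1.2]
scene p 0.5 [322.3 229.9] [11.  22.8] press-frame rel nest [-53.1 -33.5]
tcp rel nest -92.9015804400139 3.1816238032541264
q (-108, 3) [-106.3    5.5] 4 0.81
q (-95, 0) [-85.6  -4. ] 5 1.1
q (-60, 0) [-52.2   0.5] 59 0.75
q (-30, 0) [-36.1  -0.9] 25 1.17
q (-5, 0) [-34.7   1.4] 29 0.98
```

View pics/top_qc.png

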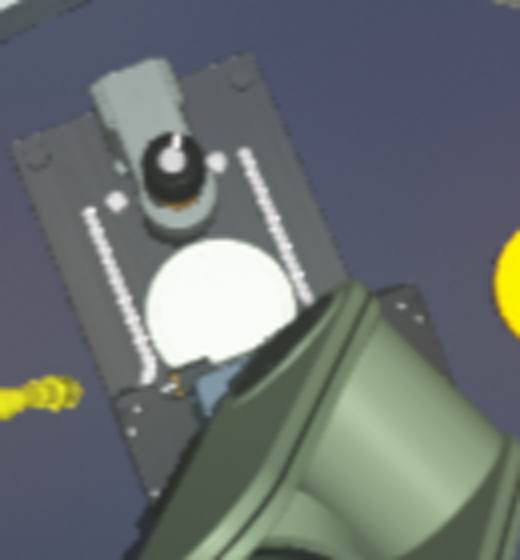

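View pics/scene_qc.png

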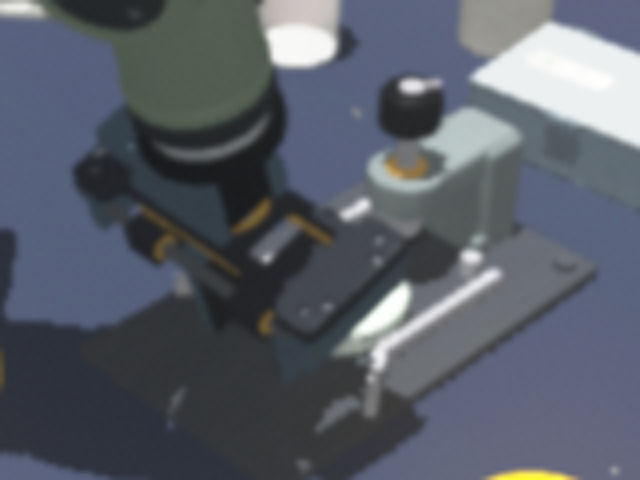

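```bash
python3 -m handwheel '[[0.55,[-3.8,1.2,0],[0,0,0]],[0.55,[-3.8,1.2,0],[0,0,0]],[0.55,[-3.8,1.2,0],[0,0,0]],[0.55,[-3.8,1.2,0],[0,0,0]],[0.55,[-3.8,1.2,0],[0,0,0]],[0.55,[-3.8,1.2,0],[0,0,0]],[0.55,[-3.8,1.2,0],[0,0,0]],[0.55,[-3.8,1.2,0],[0,0,0]],[0.55,[-3.8,1.2,0],[0,0,0]],[0.55,[-3.8,1.2,0],[0,0,0]]]'
python3 look.py r; python3 arc.py r 2>/dev/null|tail -2
```

```text
time_s: 27.33
ee_pos: [588.9, -185.7, -5.4]
ee_rot: [-94.0, 17.7, -168.4]
force: [-0.9, 0.2, -0.9]
gripper_width: 50.1
27.3333 [ 588.9  -185.7    -5.37] [ -94.02   17.74 -168.37] F [-0.89  0.17 -0.95] T [-0.14  0.4   0.04] w 50.14773706644868 q [-26.82  27.78 109.75  26.09  33.68  30.18]
top p 0.94 [246.3 170.2] [24.  37.4] press-frame rel nest [-3.6  3.7]
scene p 0.41 [334.4 222.6] [10.7 21.5] press-frame rel nest [-12.4 -34.9]
tcp rel nest -53.06448257236673 3.438567102522711
r (-30, 0) [-12.6   0. ] 28 0.7
r (-5, 0) [-12.6   0. ] 28 0.7
```

View pics/top_rc.png

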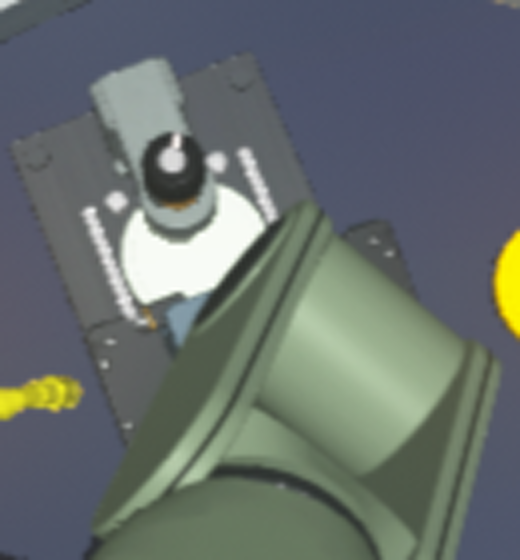

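View pics/scene_rc.png

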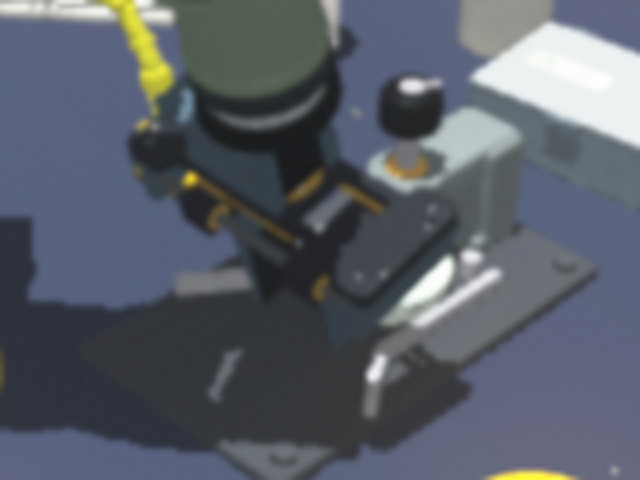

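```bash
python3 -m handwheel '[[0.55,[-1.2,0.4,0],[0,0,0]],[0.55,[-1.2,0.4,0],[0,0,0]],[0.55,[-1.2,0.4,0],[0,0,0]],[0.55,[-1.2,0.4,0],[0,0,0]],[0.55,[-1.2,0.4,0],[0,0,0]],[0.55,[-1.2,0.4,0],[0,0,0]],[0.55,[-1.2,0.4,0],[0,0,0]],[0.55,[-1.1,0.4,0],[0,0,0]],[0.55,[-1.1,0.4,0],[0,0,0]],[0.55,[0,0,0],[0,0,0]]]'
python3 look.py s; python3 arc.py s 2>/dev/null|tail -2
```

```text
time_s: 28.37
ee_pos: [599.1, -183.3, -5.7]
ee_rot: [-94.0, 17.7, -168.3]
force: [-3.5, -0.6, 1.5]
gripper_width: 50.4
28.3667 [ 599.09 -183.31   -5.68] [ -94.02   17.7  -168.34] F [-3.49 -0.62  1.54] T [-0.36  0.74  0.01] w 50.44762320559658 q [-26.11  28.36 108.61  25.55  34.01  31.43]
top p 0.96 [244.6 166. ] [24.2 36.7] press-frame rel nest [8.  3.7]
scene p 0.62 [337.9 220.7] [ 8.9 20.2] press-frame rel nest [ -0.9 -35.8]
tcp rel nest -42.3318667243625 3.574745654084495
s (-30, 0) [-9.4  2. ] 15 1.25
s (-5, 0) [ 2.1 -0.5] 21 0.75
```

View pics/top_sc.png

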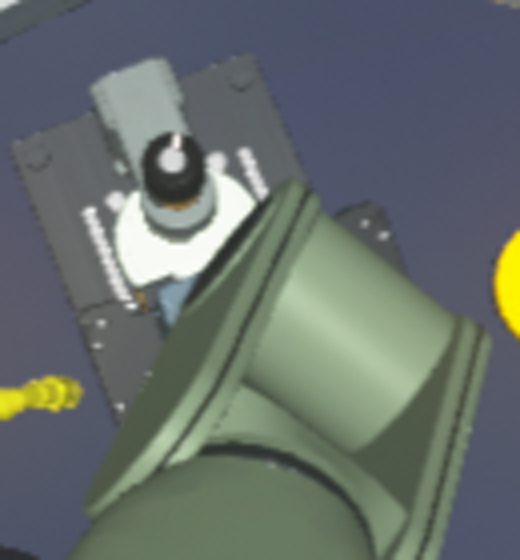

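```bash
python3 -m handwheel '[[0.55,[-0.8,0.2,0],[0,0,0]],[0.55,[-0.8,0.2,0],[0,0,0]],[0.55,[0,0,0],[0,0,0]],[0.55,[0,0,0],[0,0,0]],[0.55,[0,0,0],[0,0,0]],[0.55,[0,0,0],[0,0,0]],[0.55,[2,-0.6,0],[0,0,0]],[0.55,[5,-1.5,0],[0,0,0]],[0.55,[8,-2.4,0],[0,0,0]],[0.55,[8,-2.4,0],[0,0,0]]]'
python3 look.py t; python3 arc.py t 2>/dev/null|tail -2
python3 - <<'E'
from plan import *
p,R=cur();X=np.array([.9763,.2164,0]);Y=np.array([-.2164,.9763,0])
# retreat back 60 more, then up to z 230 
P1=p-55*X; P2=P1+[0,0,235]; rows(p,R,P1,R,4);print();rows(P1,R,P2,R,8)
E
```

```text
time_s: 29.4
ee_pos: [577.3, -188.3, -5.8]
ee_rot: [-94.0, 17.8, -168.4]
force: [-0.2, -0.7, -0.1]
gripper_width: 49.9
29.4 [ 577.35 -188.27   -5.83] [ -94.01   17.77 -168.36] F [-0.22 -0.73 -0.12] T [-0.16  0.38 -0.  ] w 49.896961831142086 q [-27.64  27.2  111.05  26.76  33.26  28.66]
top p 0.83 [247.4 169.5] [36.1 37.2] press-frame rel nest [-2.7  0.7]
scene p 0.61 [337.7 219.3] [11.2 22.8] press-frame rel nest [  2.8 -31.8]
tcp rel nest -64.56127663487507 3.2006541289261463
t (-30, 0) [-3.2  1.5] 28 0.86
t (-5, 0) [1.  0.6] 63 0.78
[[13.1, -4.2, -0.1], [0.0, 0.0, 0.0]]
[[13.1, -4.2, -0.1], [0.0, 0.0, 0.0]]
[[13.1, -4.2, -0.1], [0.0, 0.0, 0.0]]
[[13.1, -4.2, -0.1], [0.0, 0.0, 0.0]]

[[-9.0, -27.9, -2.0], [0.0, 0.0, 0.0]]
[[-9.0, -27.9, -2.0], [0.0, 0.0, 0.0]]
[[-9.0, -27.9, -2.0], [0.0, 0.0, 0.0]]
[[-9.0, -27.9, -2.0], [0.0, 0.0, 0.0]]
[[-9.0, -27.9, -2.0], [0.0, 0.0, 0.0]]
[[-9.0, -27.9, -2.0], [0.0, 0.0, 0.0]]
[[-9.0, -27.9, -2.0], [0.0, 0.0, 0.0]]
[[-9.0, -27.9, -2.0], [0.0, 0.0, 0.0]]
```

View pics/top_tc.png

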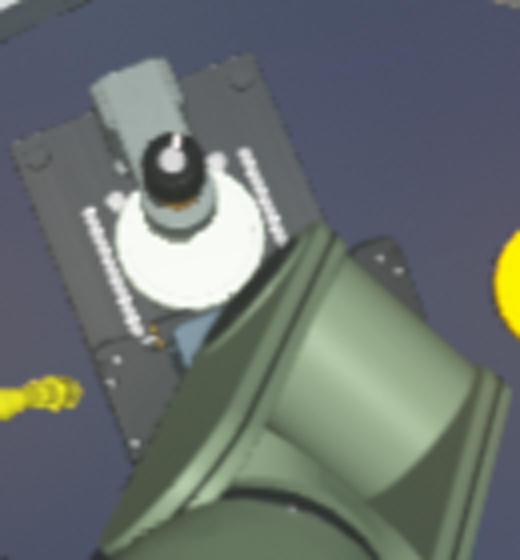

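```bash
python3 -m handwheel '[[0.55,[13.1,-4.2,0],[0,0,0]],[0.55,[13.1,-4.2,0],[0,0,0]],[0.55,[13.1,-4.2,0],[0,0,0]],[0.55,[13.1,-4.2,0],[0,0,0]],[0.6,[-9,-27.9,-2],[0,0,0]],[0.6,[-9,-27.9,-2],[0,0,0]],[0.6,[-9,-27.9,-2],[0,0,0]],[0.6,[-9,-27.9,-2],[0,0,0]],[0.6,[-9,-27.9,-2],[0,0,0]],[0.6,[-9,-27.9,-2],[0,0,0]]]'
python3 - <<'E'
from plan import *
st();p,R=cur()
Rv=tgt(-168); K=np.array([653,-174,195.])
P1=p+(K-p)*.2
rows(p,R,P1,Rv,3);
# then spin -190 deg in 27 rows while moving to K
Rf=Rv;dp=(K-P1)/20;P=P1
print()
for i in range(27):
    d=Rf.inv().apply(dp if i<20 else [0,0,0]);print(i,d.round(1));Rf=Rf*Ro.from_rotvec([0,-7.04,0],degrees=True)
E
```

```text
time_s: 30.43
ee_pos: [524.3, -200.1, 172.2]
ee_rot: [-94.0, 17.8, -168.4]
force: [0.8, -0.1, -0.4]
gripper_width: 54.8
30.4333 [ 524.31 -200.15  172.23] [ -93.98   17.78 -168.36] F [ 0.75 -0.11 -0.4 ] T [-0.17  0.29 -0.01] w 54.77668807358747 q [-31.75  11.97 103.55  18.36  55.53  36.72]
[[-8.8, 1.2, 0.1], [1.3, 0.09, -5.93]]
[[-8.9, 0.3, 0.1], [1.3, 0.09, -5.93]]
[[-8.9, -0.6, 0.1], [1.3, 0.09, -5.93]]

0 [-5.3 -0.9  0. ]
1 [-5.2 -0.9  0.7]
2 [-5.1 -0.9  1.3]
3 [-4.9 -0.9  1.9]
4 [-4.6 -0.9  2.5]
5 [-4.3 -0.9  3.1]
6 [-3.9 -0.9  3.6]
7 [-3.4 -0.9  4. ]
8 [-2.9 -0.9  4.4]
9 [-2.3 -0.9  4.7]
10 [-1.7 -0.9  5. ]
11 [-1.1 -0.9  5.1]
12 [-0.5 -0.9  5.2]
13 [ 0.2 -0.9  5.2]
14 [ 0.8 -0.9  5.2]
15 [ 1.5 -0.9  5. ]
16 [ 2.1 -0.9  4.8]
17 [ 2.6 -0.9  4.5]
18 [ 3.2 -0.9  4.2]
19 [ 3.7 -0.9  3.8]
20 [0. 0. 0.]
21 [0. 0. 0.]
22 [0. 0. 0.]
23 [0. 0. 0.]
24 [0. 0. 0.]
25 [0. 0. 0.]
26 [0. 0. 0.]
```

```bash
python3 -m handwheel '[[0.6,[-8.8,1.2,0.1],[1.3,0.1,-5.93]],[0.6,[-8.9,0.3,0.1],[1.3,0.1,-5.93]],[0.6,[-8.9,-0.6,0.1],[1.3,0.1,-5.93]],[0.6,[-5.3,-0.9,0],[0,-7.04,0]],[0.6,[-5.2,-0.9,0.7],[0,-7.04,0]],[0.6,[-5.1,-0.9,1.3],[0,-7.04,0]],[0.6,[-4.9,-0.9,1.9],[0,-7.04,0]],[0.6,[-4.6,-0.9,2.5],[0,-7.04,0]],[0.6,[-4.3,-0.9,3.1],[0,-7.04,0]],[0.6,[-3.9,-0.9,3.6],[0,-7.04,0]]]'
python3 -m handwheel '[[0.6,[-3.4,-0.9,4],[0,-7.04,0]],[0.6,[-2.9,-0.9,4.4],[0,-7.04,0]],[0.6,[-2.3,-0.9,4.7],[0,-7.04,0]],[0.6,[-1.7,-0.9,5],[0,-7.04,0]],[0.6,[-1.1,-0.9,5.1],[0,-7.04,0]],[0.6,[-0.5,-0.9,5.2],[0,-7.04,0]],[0.6,[0.2,-0.9,5.2],[0,-7.04,0]],[0.6,[0.8,-0.9,5.2],[0,-7.04,0]],[0.6,[1.5,-0.9,5],[0,-7.04,0]],[0.6,[2.1,-0.9,4.8],[0,-7.04,0]]]'
python3 -m handwheel '[[0.6,[2.6,-0.9,4.5],[0,-7.04,0]],[0.6,[3.2,-0.9,4.2],[0,-7.04,0]],[0.6,[3.7,-0.9,3.8],[0,-7.04,0]],[0.6,[0,0,0],[0,-7.04,0]],[0.6,[0,0,0],[0,-7.04,0]],[0.6,[0,0,0],[0,-7.04,0]],[0.6,[0,0,0],[0,-7.04,0]],[0.6,[0,0,0],[0,-7.04,0]],[0.6,[0,0,0],[0,-7.04,0]],[0.6,[0,0,0],[0,-7.04,0]]]'
python3 look.py u
python3 - <<'E'
from h import *
from plan import *
p,R=cur();c=np.array([280,110])
im=cv2.imread("pics/scene_u.png")[70:220,270:400]
cv2.imwrite("pics/z9.png",cv2.resize(im,None,fx=4,fy=4,interpolation=2))
for u in(0,15,27):
  for z in(-27,27):
    print(u,z,[((proj("scene",p+R.apply([x,-u,z]))[0]-[270,70])*4+2).round() for x in(-16,16)])
E
```

```text
time_s: 31.27
ee_pos: [586.8, -187.3, 181.3]
ee_rot: [-90.0, 0.0, -118.4]
force: [0.8, -0.0, -1.0]
gripper_width: 54.7
time_s: 32.1
ee_pos: [638.1, -177.0, 190.2]
ee_rot: [-90.0, 0.0, -48.0]
force: [0.2, -0.2, 0.5]
gripper_width: 54.5
time_s: 32.93
ee_pos: [653.3, -173.8, 192.8]
ee_rot: [-90.0, 0.0, 22.4]
force: [-0.1, -0.7, 0.4]
gripper_width: 54.8
32.9333 [ 653.33 -173.84  192.83] [-89.95   0.01  22.4 ] F [-0.09 -0.65  0.44] T [ 0.06  0.05 -0.03] w 54.8393445716124 q [ -15.89   27.48   74.29    0.03   78.27 -128.3 ]
top p 0.69 [252.5 170.9] [25.2 34.7] press-frame rel nest [-10.8  -9.5]
scene p 0.94 [325.7 215.6] [25.4 37. ] press-frame rel nest [-6.7 -2.6]
tcp rel nest 12.452414659617261 1.059785064222467
0 -27 [array([287., 347.]), array([317., 324.])]
0 27 [array([202., 318.]), array([233., 297.])]
15 -27 [array([289., 322.]), array([320., 299.])]
15 27 [array([203., 294.]), array([235., 272.])]
27 -27 [array([291., 302.]), array([322., 279.])]
27 27 [array([204., 274.]), array([236., 253.])]
```

View pics/z9.png

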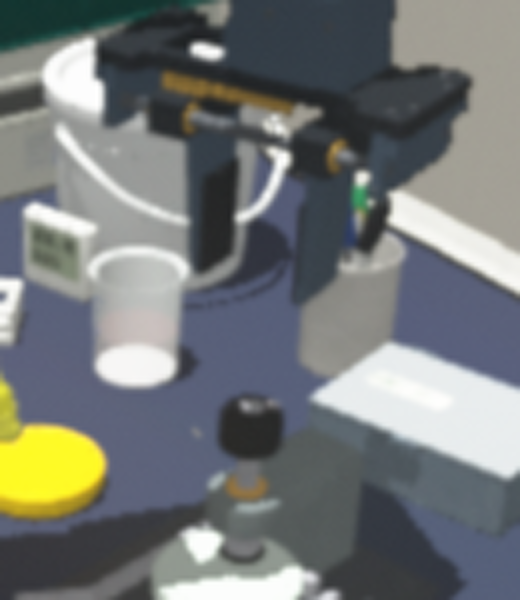

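View pics/top_u.png

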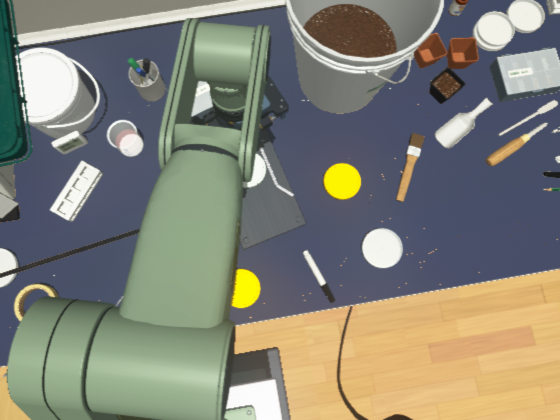

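```bash
python3 -m handwheel '[[0.42,[0,8,0],[0,0,0]],[0.42,[0,8,0],[0,0,0]],[0.42,[0,8,0],[0,0,0]],[0.42,[0,8,0],[0,0,0]],[0.42,[0,0,0],[0,0,0]],[0.42,[0,0,0],[0,0,0]],[0.42,[0,0,0],[0,0,0]],[0.42,[0,0,0],[0,0,0]],[0.42,[0,0,0],[0,0,0]],[0.42,[0,0,0],[0,0,0]]]'
python3 - <<'E'
from h import *
from plan import *
st()
p,R=cur()
im=env.grab_frame("scene")[70:220,270:400,::-1]
cv2.imwrite("pics/z10.png",cv2.resize(im,None,fx=4,fy=4,interpolation=2))
for u in(0,10,20,27):
  for z in(-18,18):
    print(u,z,[((proj("scene",p+R.apply([x,-u,z]))[0]-[270,70])*4+2).round() for x in(-16,16)])
E
```

```text
time_s: 33.97
ee_pos: [653.2, -174.1, 161.4]
ee_rot: [-90.0, -0.0, 22.0]
force: [0.4, 0.7, 0.0]
gripper_width: 38.3
33.9667 [ 653.17 -174.13  161.39] [-89.99  -0.    22.04] F [0.37 0.66 0.03] T [0.04 0.02 0.03] w 38.29898815301398 q [ -15.91   28.37   77.3     0.01   74.34 -127.95]
0 -18 [array([269., 393.]), array([299., 369.])]
0 18 [array([213., 373.]), array([243., 351.])]
10 -18 [array([270., 377.]), array([300., 354.])]
10 18 [array([214., 358.]), array([245., 335.])]
20 -18 [array([272., 361.]), array([302., 338.])]
20 18 [array([215., 342.]), array([246., 319.])]
27 -18 [array([272., 349.]), array([303., 326.])]
27 18 [array([216., 331.]), array([246., 308.])]
```

View pics/z10.png

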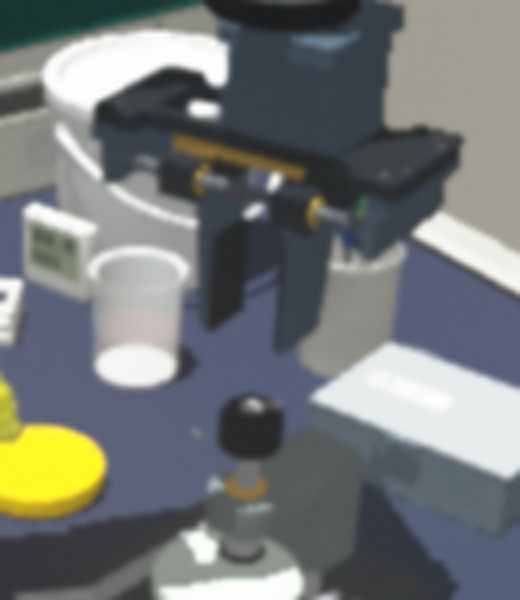

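```bash
python3 -m handwheel '[[0.62,[0,0,0],[0,0,0]],[0.62,[0,5.5,0],[0,0,0]],[0.62,[0,8,0],[0,0,0]],[0.62,[0,8,0],[0,0,0]],[0.62,[0,9,0],[0,0,0]],[0.62,[0,9,0],[0,0,0]],[0.62,[0,9,0],[0,0,0]],[0.62,[0,9,0],[0,0,0]],[0.62,[0,9,0],[0,0,0]],[0.62,[0,8.6,0],[0,0,0]]]'
python3 - <<'E'
from h import *
from plan import *
st()
im=env.grab_frame("scene")[110:240,270:400,::-1]
cv2.imwrite("pics/z11.png",cv2.resize(im,None,fx=4.5,fy=4.5,interpolation=2))
E
```

```text
time_s: 34.85
ee_pos: [652.7, -174.0, 84.6]
ee_rot: [-89.9, 0.1, 22.0]
force: [-0.1, 0.2, 0.6]
gripper_width: 56.5
34.85 [ 652.75 -173.99   84.64] [-89.94   0.06  22.04] F [-0.11  0.24  0.63] T [ 0.07  0.06 -0.03] w 56.456707316641676 q [ -15.91   31.38   83.47    0.01   65.23 -127.95]
```

View pics/z11.png

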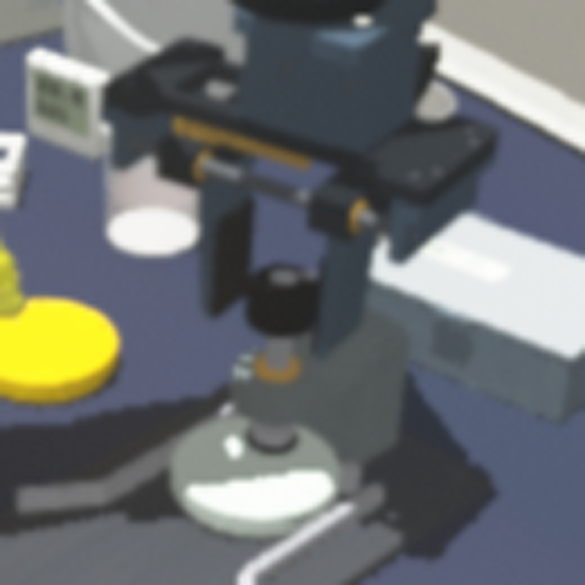

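```bash
python3 -m handwheel '[[0.3,[0,0,0],[0,0,0]],[0.3,[0,0,0],[0,0,0]],[0.3,[0,0,0],[0,0,0]],[0.3,[0,0,0],[0,0,0]],[0.3,[0,0,0],[0,0,0]],[0.3,[0,0,0],[0,0,0]],[0.3,[0,0,0],[0,0,0]],[0.3,[0,0,0],[0,0,0]],[0.3,[0,0,0],[0,0,0]],[0.3,[0,0,0],[0,0,0]]]' 30
python3 - <<'E'
from plan import *
st();p,R=cur();s=env.state();print("tool force",R.inv().apply(s["force"]))
E
```

```text
time_s: 35.73
ee_pos: [653.2, -173.8, 86.5]
ee_rot: [-90.0, -0.0, 22.0]
force: [-0.6, 2.6, 5.2]
gripper_width: 35.5
35.7333 [ 653.24 -173.81   86.49] [-89.97  -0.03  22.04] F [-0.63  2.56  5.18] T [ 0.5  0.1 -0. ] w 35.549811675529455 q [ -15.9    31.29   83.36    0.04   65.35 -127.96]
tool force [ 0.38 -5.18  2.61]
```

```bash
python3 -m handwheel '[[0.3,[0,0.1,0.8],[0,3,0]],[0.3,[0,0.5,0],[0,6.5,0]],[0.3,[0,0.5,0],[0,6.5,0]],[0.3,[0,0.5,0],[0,6.5,0]],[0.3,[0,0.6,0],[0,6.5,0]],[0.3,[0,0.5,0],[0,6.5,0]],[0.3,[0,0.5,0],[0,6.5,0]],[0.3,[0,0.6,0],[0,6.5,0]],[0.3,[0,0.5,0],[0,6.5,0]],[0.3,[0,0.5,0],[0,6.5,0]]]'
cat > tq.py <<'E'
from plan import *
import sys
R=[]
for i in range(int(sys.argv[1]) if len(sys.argv)>1 else 4):
    s=env.state();R.append([s["torque"][2],s["effort"][5],s["ee_rot"][2],*s["force"],s["ee_pos"][2]]);env.grab_frame("scene")
R=np.array(R);np.set_printoptions(precision=3,suppress=True)
print("Tz,eff6,yaw,F,z mean",R.mean(0),"std",R.std(0)[:2]);st()
E
python3 tq.py
```

```text
time_s: 36.57
ee_pos: [653.3, -173.5, 81.4]
ee_rot: [-90.0, -0.0, -39.7]
force: [-0.3, 2.1, 2.9]
gripper_width: 35.6
Tz,eff6,yaw,F,z mean [ -0.121  -0.093 -39.626   0.486   1.444   3.398  81.352] std [0.142 0.529]
36.7667 [ 653.25 -173.5    81.34] [-89.97  -0.03 -39.32] F [1.24 1.71 4.  ] T [ 0.16 -0.19 -0.13] w 35.53624631568591 q [-15.86  31.5   83.77   0.01  64.69 -66.54]
```

```bash
cat > tq.py <<'E'
from plan import *
import sys
np.set_printoptions(precision=3,suppress=True)
for i in range(int(sys.argv[1]) if len(sys.argv)>1 else 2):
    s=env.state();print(round(s["time_s"],2),"Tz %.3f e6 %.3f yaw %.2f q6 %.2f"%(s["torque"][2],s["effort"][5],s["ee_rot"][2],s["qpos"][5]),"F",s["force"],"z %.2f w %.2f"%(s["ee_pos"][2],s["gripper_width"]))
    if i==0: pass
    env.grab_frame("scene")
E
python3 -m handwheel '[[0.3,[0,0.5,0],[0,6,0]],[0.3,[0,0.5,0],[0,6,0]],[0.3,[0,0.5,0],[0,6,0]],[0.3,[0,0.5,0],[0,6,0]],[0.3,[0,0.5,0],[0,6,0]],[0.3,[0,0.5,0],[0,6,0]],[0.3,[0,0.5,0],[0,6,0]],[0.3,[0,0.5,0],[0,6,0]],[0.3,[0,0.5,0],[0,6,0]],[0.3,[0,0.5,0],[0,6,0]]]'
python3 tq.py
```

```text
time_s: 37.6
ee_pos: [653.5, -173.4, 76.4]
ee_rot: [-89.9, 0.0, -99.6]
force: [2.6, 1.8, 2.9]
gripper_width: 35.4
37.6 Tz 0.137 e6 -0.881 yaw -99.58 q6 -6.28 F [2.618 1.77  2.947] z 76.39 w 35.35
37.65 Tz -0.181 e6 0.240 yaw -99.78 q6 -6.07 F [2.687 1.384 3.578] z 76.33 w 34.99
```

```bash
python3 -m handwheel '[[0.3,[0,0.15,0],[0,1.8,0]],[0.3,[0,0.15,0],[0,1.8,0]],[0.3,[0,0.15,0],[0,1.8,0]],[0.3,[0,0.15,0],[0,1.8,0]],[0.3,[0,0.15,0],[0,1.8,0]],[0.3,[0,0.15,0],[0,1.8,0]],[0.3,[0,0.15,0],[0,1.8,0]],[0.3,[0,0.15,0],[0,1.8,0]],[0.3,[0,0.15,0],[0,1.8,0]],[0.3,[0,0.15,0],[0,1.8,0]]]'
python3 tq.py
python3 - <<'E'
from h import *
im=env.grab_frame("scene")[150:240,290:380,::-1]
cv2.imwrite("pics/z12.png",cv2.resize(im,None,fx=6.5,fy=6.5,interpolation=2))
E
```

```text
time_s: 38.53
ee_pos: [653.6, -173.5, 74.9]
ee_rot: [-89.9, 0.0, -117.3]
force: [2.6, 1.6, 3.7]
gripper_width: 34.8
38.53 Tz 0.089 e6 -0.166 yaw -117.25 q6 11.40 F [2.592 1.574 3.685] z 74.92 w 34.79
38.58 Tz 0.012 e6 0.178 yaw -117.33 q6 11.47 F [3.091 0.292 3.3  ] z 74.87 w 35.19
```

View pics/z12.png

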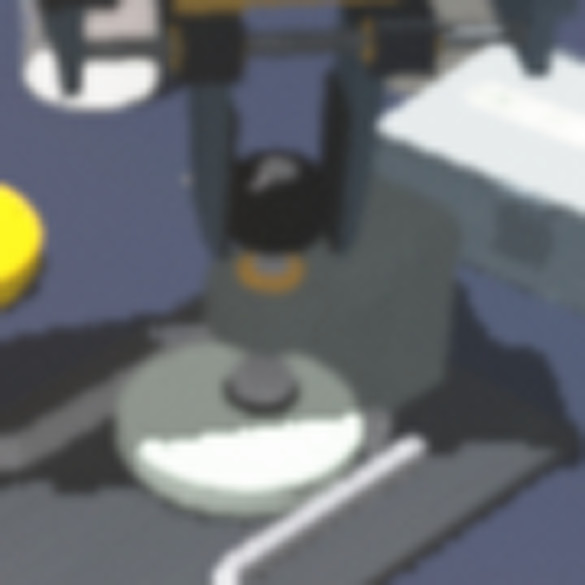

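```bash
python3 -m handwheel '[[0.3,[0,0.05,0],[0,0.6,0]],[0.3,[0,0.05,0],[0,0.6,0]],[0.3,[0,0.05,0],[0,0.6,0]],[0.3,[0,0.05,0],[0,0.6,0]],[0.3,[0,0.05,0],[0,0.6,0]],[0.3,[0,0.05,0],[0,0.6,0]],[0.3,[0,0.05,0],[0,0.6,0]],[0.3,[0,0.05,0],[0,0.6,0]],[0.3,[0,0.05,0],[0,0.6,0]],[0.3,[0,0.05,0],[0,0.6,0]]]' >/dev/null
python3 tq.py
python3 -m handwheel '[[0.3,[0,0.05,0],[0,0.6,0]],[0.3,[0,0.05,0],[0,0.6,0]],[0.3,[0,0.05,0],[0,0.6,0]],[0.3,[0,0.05,0],[0,0.6,0]],[0.3,[0,0.05,0],[0,0.6,0]],[0.3,[0,0.05,0],[0,0.6,0]],[0.3,[0,0.05,0],[0,0.6,0]],[0.3,[0,0.05,0],[0,0.6,0]],[0.3,[0,0.05,0],[0,0.6,0]],[0.3,[0,0.05,0],[0,0.6,0]]]' >/dev/null
python3 tq.py
```

```text
39.52 Tz 0.109 e6 0.037 yaw -123.47 q6 17.61 F [5.175 1.011 4.504] z 74.37 w 35.17
39.57 Tz 0.070 e6 0.133 yaw -123.50 q6 17.64 F [4.744 1.639 4.408] z 74.39 w 35.07
40.45 Tz 0.133 e6 0.037 yaw -129.47 q6 23.61 F [4.407 0.727 4.855] z 73.87 w 35.40
40.5 Tz 0.044 e6 0.126 yaw -129.50 q6 23.64 F [3.99  1.344 3.901] z 73.89 w 35.33
```

```bash
python3 -m handwheel '[[0.3,[0,0.05,0],[0,0.6,0]],[0.3,[0,0.05,0],[0,0.6,0]],[0.3,[0,0.05,0],[0,0.6,0]],[0.3,[0,0.05,0],[0,0.6,0]],[0.3,[0,0.05,0],[0,0.6,0]],[0.3,[0,0.05,0],[0,0.6,0]],[0.3,[0,0.05,0],[0,0.6,0]],[0.3,[0,0.05,0],[0,0.6,0]],[0.3,[0,0.05,0],[0,0.6,0]],[0.3,[0,0.05,0],[0,0.6,0]]]' >/dev/null
python3 tq.py 1
python3 -m handwheel '[[0.3,[0,0.05,0],[0,0.6,0]],[0.3,[0,0.05,0],[0,0.6,0]],[0.3,[0,0.05,0],[0,0.6,0]],[0.3,[0,0.05,0],[0,0.6,0]],[0.3,[0,0.05,0],[0,0.6,0]],[0.3,[0,0.05,0],[0,0.6,0]],[0.3,[0,0.05,0],[0,0.6,0]],[0.3,[0,0.05,0],[0,0.6,0]],[0.3,[0,0.05,0],[0,0.6,0]],[0.3,[0,0.05,0],[0,0.6,0]]]' >/dev/null
python3 tq.py 1
```

```text
41.38 Tz 0.145 e6 0.037 yaw -135.47 q6 29.61 F [5.532 1.215 4.059] z 73.38 w 35.30
42.27 Tz 0.116 e6 0.037 yaw -141.47 q6 35.61 F [5.522 2.177 5.163] z 72.89 w 35.47
```

```bash
python3 -m handwheel '[[0.3,[0,0.05,0],[0,0.6,0]],[0.3,[0,0.05,0],[0,0.6,0]],[0.3,[0,0.05,0],[0,0.6,0]],[0.3,[0,0.05,0],[0,0.6,0]],[0.3,[0,0.05,0],[0,0.6,0]],[0.3,[0,0.05,0],[0,0.6,0]],[0.3,[0,0.05,0],[0,0.6,0]],[0.3,[0,0.05,0],[0,0.6,0]],[0.3,[0,0.05,0],[0,0.6,0]],[0.3,[0,0.05,0],[0,0.6,0]]]' >/dev/null
python3 tq.py 1
python3 -m handwheel '[[0.3,[0,0.05,0],[0,0.6,0]],[0.3,[0,0.05,0],[0,0.6,0]],[0.3,[0,0.05,0],[0,0.6,0]],[0.3,[0,0.05,0],[0,0.6,0]],[0.3,[0,0.05,0],[0,0.6,0]],[0.3,[0,0.05,0],[0,0.6,0]],[0.3,[0,0.05,0],[0,0.6,0]],[0.3,[0,0.05,0],[0,0.6,0]],[0.3,[0,0.05,0],[0,0.6,0]],[0.3,[0,0.05,0],[0,0.6,0]]]' >/dev/null
python3 tq.py 1
```

```text
43.15 Tz 0.176 e6 0.050 yaw -147.47 q6 41.61 F [5.002 0.618 4.576] z 72.40 w 35.08
44.03 Tz 0.179 e6 0.102 yaw -153.46 q6 47.61 F [4.941 1.647 4.593] z 71.94 w 35.64
```

```bash
python3 -m handwheel '[[0.3,[0,0,0],[0,0,0]],[0.3,[0,0,0],[0,0,0]],[0.3,[0,0,0],[0,0,0]],[0.3,[0,0,0],[0,0,0]],[0.3,[0,0,0],[0,0,0]],[0.3,[0,0,0],[0,0,0]],[0.3,[0,0.05,0],[0,0.6,0]],[0.3,[0,0.05,0],[0,0.6,0]],[0.3,[0,0.05,0],[0,0.6,0]],[0.3,[0,0.05,0],[0,0.6,0]]]' >/dev/null
python3 tq.py 2
```

```text
44.92 Tz 0.208 e6 0.122 yaw -155.86 q6 50.00 F [4.678 0.509 4.001] z 71.79 w 35.36
44.97 Tz 0.112 e6 0.211 yaw -155.89 q6 50.03 F [4.937 1.037 4.802] z 71.78 w 35.30
```

```bash
python3 -m handwheel '[[0.65,[0,0,0],[0,0,0]],[0.65,[0,0,0],[0,0,0]],[0.65,[0,0,0],[0,0,0]],[0.65,[0,0,0],[0,0,0]],[0.65,[0,0,0],[0,0,0]],[0.65,[0,0,0],[0,0,0]],[0.65,[0,-3,0],[0,0,0]],[0.65,[0,-5,0],[0,0,0]],[0.65,[0,-8,0],[0,0,0]],[0.65,[0,-10,0],[0,0,0]]]'
python3 -m handwheel '[[0.65,[0,-14,0],[0,0,0]],[0.65,[0,-14,0],[0,0,0]],[0.65,[0,-14,0],[0,0,0]],[0.65,[0,-14,0],[0,0,0]],[0.65,[0,-14,0],[0,0,0]],[0.65,[0,-14,0],[0,0,0]],[0.65,[0,-14,0],[0,0,0]],[0.65,[0,-5,0],[0,0,0]],[0.65,[0,0,0],[0,0,0]],[0.65,[0,0,0],[0,0,0]]]'
python3 look.py v
python3 - <<'E'
from h import *
im=cv2.imread("pics/scene_v.png")[150:240,290:380]
cv2.imwrite("pics/z13.png",cv2.resize(im,None,fx=6.5,fy=6.5,interpolation=2))
E
```

```text
time_s: 45.85
ee_pos: [652.4, -173.2, 97.9]
ee_rot: [-90.1, -0.1, -155.9]
force: [-0.1, -1.1, -0.2]
gripper_width: 59.1
time_s: 46.68
ee_pos: [652.6, -173.3, 200.6]
ee_rot: [-90.0, -0.0, -155.9]
force: [-0.7, -0.6, -0.0]
gripper_width: 59.0
46.6833 [ 652.63 -173.33  200.64] [ -90.02   -0.01 -155.86] F [-0.74 -0.64 -0.04] T [-0.12  0.18 -0.01] w 59.00553391415216 q [-15.85  27.2   73.65   0.01  79.17  50.  ]
top p 0.83 [252.2 170.6] [26.2 34.1] press-frame rel nest [-9.9 -8.9]
scene p 0.78 [325.3 215.3] [25.8 36.8] press-frame rel nest [-6.2 -1.1]
tcp rel nest 11.647396684261935 1.9465751995830374
```

View pics/z13.png

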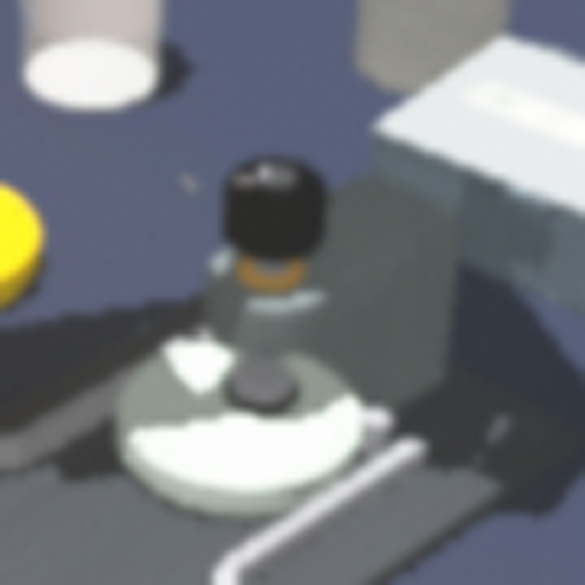

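View pics/scene_v.png

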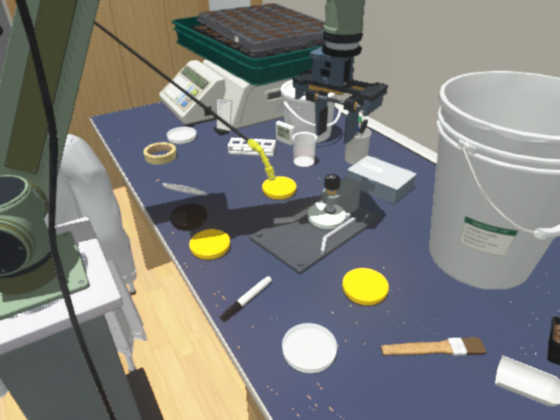

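The dish has not moved in the scene view: (325.7,215.6) before the turning and (325.3,215.3) now. The foot sits on its lid and the gripper is well clear, so I am handing in.

```bash
python3 -c "
from workcell import env
print(env.job_done()); print(env.state()['time_s'])"
```

```text
the job is handed in; nothing more can be done
None
the job is handed in; nothing more can be done
```

I pushed the white dish up the middle of the guides with two spread fingers until it stopped at the pins. I then turned the knob about 178° clockwise (about 0.49 turn) until the foot was bearing on the dish, let go and raised the gripper clear. The job was handed in at about 46.7 s; no verdict was reported.

**Dish home:** it stopped with about 3.5 N of resistance. In the top view, once the gripper had backed off, its fitted centre was about 1 mm from the estimated nest. The network's own outline put it about 3 mm off. The scene view shows it in the same place before and after the turning. I took no clean view of both pins from above at the end, because the arm hid them.

**Foot force:** the wrist torque had risen by about 0.08 N m over the free turning torque, and the joint-6 effort by about the same, which suggests about 16 N. The angle turned since contact suggests 8 to 12.5 N. The two estimates disagree somewhat, but both lie within 4 to 25 N. There was no direct reading of the foot's force.

**Gone wrong on the way:**
- The fingertips sit about 27 mm behind the stated TCP, so my first pushes passed over the dish. One of them nudged it about 3 to 4 mm to the left before I corrected the height.
- While I was lowering to the right height, a fingertip brushed the plate's front edge with about 10 N.

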